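# Load the food warmer, slide its cover shut and set the timer

## Task

Slide the warmer's cover all the way back under the hood, set the lidded food tin down gently and upright inside the chamber, and slide the cover fully shut again without slamming it. The warmer stands loose: feel for the stops and do not shove it along the table. Then turn the inner knob (the timer) clockwise until it comes to its stop, without shifting the outer ring around it (the heat setting), let go, and leave the other things on the table alone.

Things in the scene. Friction and masses are not known exactly. Their poses are not given: they have to be found in the camera images.
- warmer: Steel food warmer, 3.7 kg, loose: over about 25 N shoves it. Main box 340 mm deep (x), 230 wide (y), top at z = 105 mm, plus a console on its +y side (y 122 to 247, up to z = 122 mm). Origin: centre of the main box's underside; +x to its back (roughly to the robot's right), z up. Front half: open-topped chamber. Rear half: closed deck. Cover guide rails along y = +-107 mm rise to z = 117 mm.
- hood_edge (a point): Middle of the hood's front lower edge, warmer (5, 0, 239) mm, axes of the warmer. The hood roofs the rear deck from here back to x = 170 mm, y +-115, top at z = 260 mm, on two posts at its back corners. The fully open cover's grip stands under it: reach in from the front with the tool leaned 35 to 45 degrees from vertical, fingertips pointing to the back and down.
- cover (a joint): Flat aluminium cover, slides along the warmer's x: 0 = shut over the chamber, 0.135 m = fully open (slid back over the deck), a hard stop at each end. Stays where it is left; about 3 N of sliding friction. May start up to 40 mm open. Plate 147 x 204 x 6 mm, its top 112.5 mm above the table.
- cover_grip (a point): Centre of the cover's grip: an upright black fin in the middle of the cover, 40 mm long (warmer x), 14 mm thick (y), 35 mm high, z = 112.5 to 147.5 mm; this point at z = 130 mm. Moves with the cover; axes of the warmer. Shut it lies at warmer x = -94.5 mm, fully open at +40.5 mm, y = 0.
- chamber (a point): Centre of the chamber floor, warmer (-90, 0, 12) mm, axes of the warmer. The chamber is 130 mm (x) by 170 mm (y) inside, open at the top (z = 105 mm), its walls 15 mm (front) and 30 mm (sides) thick.
- tin: Closed rectangular steel food tin, 0.3 to 0.6 kg, lid rim 101 mm (x) by 126 mm (y), lid top 56 mm above its underside, total height 84 mm with handle. Origin: centre of its underside, z up. The black handle runs along its x. It fits the chamber with its x along the warmer's x, either way round, and the cover passes over it.
- tin_grip (a point): Centre of the tin's handle, a black ridge 60 mm long (tin x), 16 mm thick (tin y), from 56 to 84 mm above the tin's underside; this point 70 mm above the underside.
- timer (a joint): Angle in rad of the inner knob; grows when turned clockwise as seen from in front of the panel looking at the knobs; hard stop at 2.6 (full time). Starts 1.0 to 1.4 rad short of the stop. Light friction, 0.05 N m; stays where it is left.
- timer_grip (a point): On the inner knob's axis, 20 mm above the top of the outer ring. Inner knob: round, black, ribbed, 40 mm in diameter, standing 34 mm above the ring. The console's panel slopes 35 degrees, facing up and to the warmer's front, and the knobs stand square to it: this z axis points out along the knob's axis (35 degrees from vertical); x along the white pointer, turning with the knob.
- heat (a joint): Angle in rad of the outer ring (heat setting), 66 mm in diameter, 14 mm high above the panel, concentric with the timer knob and below it. Turns easily (0.02 N m), 0 to 4; to be left as it is.
- heat_mark (a point): White mark on the outer ring near its edge, 31 mm from the axis.
- canister: Closed round steel canister, 80 mm in diameter, 95 mm high, loose; origin at its underside. Not needed.
- sugar_bowl: Open white china bowl, 90 mm wide, 45 mm high; bystander.
- jam_jar: Glass jar, 72 mm wide, 90 mm high; bystander.
- mug: White mug, 80 mm wide, 90 mm high; bystander.
There are look-alikes about, which are no part of the job. Leave any yellow look-alike of the tin alone.

How it is judged:
By the outcome, as a careful person would: the job done as asked, in the order asked, and still so for the second after the job is handed in, with the robot touching nothing.
It also fails if it takes over 72 s, if anything falls off the work surface, if the arm or the gripper's body presses on something with over 40 N, if the wrist force passes 120 N, or if a joint passes its speed limit or range.

## Robot

A 6-joint arm with a two-finger parallel gripper is mounted at the origin on the work surface. World frame = base frame: x ahead of the robot, y to its left, z up, the work surface at z = 0. Lengths are in m, angles in degrees, forces in N, time in s.
With the tool pointing down it reaches from about 0.4 to 0.825 m from the base axis. Payload 7 kg.
Tool frame: the origin (TCP) lies midway between the tips of the shut fingers; the grasp point (between the pads) lies 19 mm behind it; z points along the fingers, y is the line along which they close (so a half turn about z gives the same grasp; the last joint's range is limited). The gripper opens to 88 mm and grips with 3 to 60 N. Pads are 19 mm wide; open, the fingers measure 130 mm over their backs; the gripper's body (78 mm by 193 mm) begins 47 mm behind the grasp point.
Start: joints at [-48.352, 20.546, 0.682, 0, -70.136, -16.507], TCP at [0.287, -0.611, 0.227] pointing down, gripper open.
Joint ranges: [-176.03, 176.03], [-82.01, 121.73], [-58.28, 71.71], [-173.87, 95.51], [-174.79, -0.11], [-173.66, 173.66]. Speed limits (degrees/s): [136.94, 136.94, 172.46, 180, 180, 180].

## Interface

Orientations are given as [roll, pitch, yaw] about the fixed x, y, z axes, in that order (R = Rz(yaw) Ry(pitch) Rx(roll)).
In Python, from plant import r gives the robot as it stands. The module is installed in compiled form; this text tells all that it offers.
- The arm moves only by the tool play_rows, never from a script. Its argument "rows" is a list of rows, each an object with "slide": the shift along the tool's x, y, z as a fraction of full scale, a list of three; "delta_rot": the turn, a rotation vector about the tool's x, y, z as a fraction of full scale, a list of three; "fingers": the opening, from -1 (shut) to 1 (fully open). In form: [{"slide": [x, y, z], "delta_rot": [rx, ry, rz], "fingers": fingers}, ...]. A call has 1 to 8 rows; each row shifts and turns the commanded pose from where the row before left it, along the tool's axes as they then stand; what a row does not reach is not made up. Full scale, the value 1, is 0.15 m for a shift and 0.08 rad for a turn. A row lasts 1/8 s, in which the tool goes at most 62.5 mm and 10.7 degrees, less where a joint would pass 70% of its speed; a pose out of reach is approached as far as the arm can. A call with a number of a shift or a turn outside -1 to 1 is refused whole. A call with a gripper value outside its range is refused whole. The fingers move at their own pace and stop on an object; "squeeze" is the grip in N (left out, the last holds). Time passes only in rows, so rows that do not move let the fingers close. It gives the time, the measured TCP pose, the force, the opening and the grip force at its end, in the units of the state.
- r.get_state(): the state, without advancing time (a new reading comes with each control period).
- r.capture(name): name is "scene" or "top"; returns a dict with "image" (480x640x3 uint8, blue, green, red), "fx", "fy", "cx", "cy" (pixels), "R" (3x3) and "t" (3): a world point X has camera coordinates R X + t. Camera axes: x right, y down, z forward; pixel columns grow to the right and rows downward; lengths in m; the calibration is good to about 2 mm. A picture is of the moment at which its call begins. There is no depth.
- r.close_job(): hands the job in; it is judged then, once.
The state is a dict: "time_s": time; "joints": joint angles; "qd": joint speeds; "joint_torque": joint torques, N m; "tcp_pos": TCP position; "eef_rot": TCP orientation; "contact_force": force on the tool from outside, world axes, zero at the start; "moment": the same for the moment, N m; "gripper_width": finger opening in m; "gripper_force": force on a finger pad.
Only numpy, scipy, OpenCV 4.12 (cv2) and the standard library are available. Lean on these libraries where they do the work, as an engineer would, in place of code of your own. Each camera call takes 0.05 s, during which the arm holds its last target. There are 200 camera calls.

## Working session

There is one attempt and no reset: what is moved stays moved. The work goes in short steps, Python scripts to look and compute and a tool call to move; the robot and the scene stay as the last step left them, time stands still between calls to the robot, and variables do not carry over. Pictures are saved under pics/ and viewed, at most 10 in all, crops included, and the job is handed in when it is done.

Besides the shell and the picture viewer there is one more tool, called after "Call:" as a command line: name --argument value ..., lists and objects as JSON in quotes. play_rows: Moves the arm, as the interface text tells. Shift numbers are shares of 0.15 m and turn numbers shares of 0.08 rad, none past 1 either way. Its arguments: {"type":"object","properties":{"rows":{"type":"array"},"squeeze":{"type":"number"}},"required":["rows"]}

```bash
mkdir -p pics
cat > h.py <<'E'
import numpy as np, cv2, json
from plant import r
def snap(n,f):
    c=r.capture(n); cv2.imwrite(f,c["image"]); np.savez(f[:-4]+'.npz',**c); return c
E
python3 - <<'E'
from h import *
for n in("scene","top"):
    c=snap(n,f"pics/{n}0.png"); print(n,c["fx"],c["fy"],c["cx"],c["cy"],np.round(c["R"],4).tolist(),np.round(c["t"],4).tolist())
print(r.get_state())
E
```

```text
scene 495.92771610730915 495.92771610730915 316.0495517629629 230.6097521981054 [[-0.0201, 0.9998, 0.005], [0.8574, 0.0199, -0.5142], [-0.5142, -0.0061, -0.8576]] [-0.0032, -0.2975, 1.5467]
top 591.1388800221326 591.1388800221326 327.23387937509756 237.6015855633643 [[0.0001, -0.9998, 0.0224], [-0.998, -0.0015, -0.0635], [0.0636, -0.0223, -0.9977]] [-0.0247, 0.4589, 1.5315]
{'time_s': 0.1, 'joints': array([-4.83503041e+01,  2.05863115e+01,  6.40087035e-01, -1.76856046e-02,
       -7.01358404e+01, -1.65040808e+01]), 'qd': array([-0.00085837, -0.08989201,  0.04059083,  0.0294554 , -0.03052113,
       -0.02085435]), 'joint_torque': array([-2.51017591e-04, -5.84162593e+01,  2.93749666e+01,  7.01551884e+00,
        1.01536280e-02, -7.26543817e-05]), 'tcp_pos': array([ 0.28658633, -0.61066712,  0.22573613]), 'eef_rot': array([ 1.79916593e+02, -7.37376213e-03, -1.54860401e+02]), 'contact_force': array([-0.66618195, -1.0121815 , -0.26642917]), 'moment': array([ 0.03019353, -0.0295568 ,  0.02604243]), 'gripper_force': 0.0, 'gripper_width': 0.08724706716388388}
```

View pics/scene0.png

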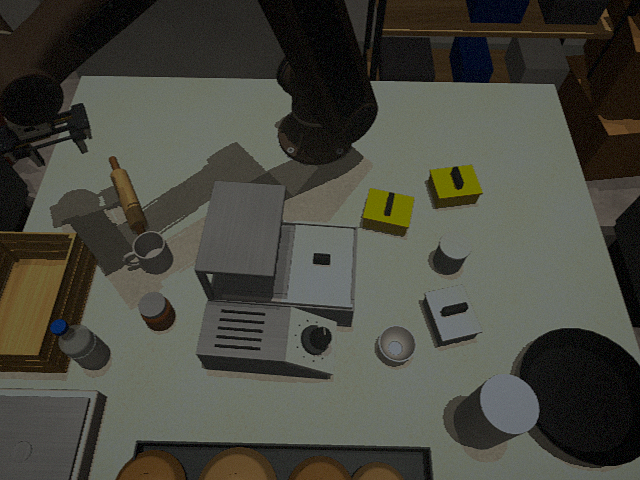

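View pics/top0.png

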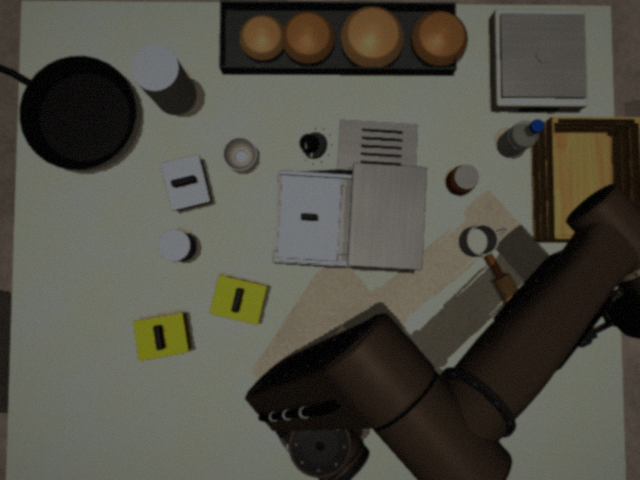

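The picture shows one steel, lidded tin with a black handle at top (187,182) / scene (453,315). The two yellow look-alikes are at top (238,299) and (162,336), so I take the steel one. The warmer has its cover grip at top (310,217) and its knob at (313,145). I'll confirm in enlarged crops.

Run:
```python
import cv2
im=cv2.imread('pics/top0.png'); cv2.imwrite('pics/c1.png',cv2.resize(cv2.convertScaleAbs(im[110:285,150:440],alpha=1.3),None,fx=2.75,fy=2.75,interpolation=cv2.INTER_CUBIC))
im=cv2.imread('pics/scene0.png'); cv2.imwrite('pics/c2.png',cv2.resize(cv2.convertScaleAbs(im[170:390,190:490],alpha=1.3),None,fx=2.6,fy=2.6,interpolation=cv2.INTER_CUBIC))
```

```text
(no output)
```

View pics/c1.png

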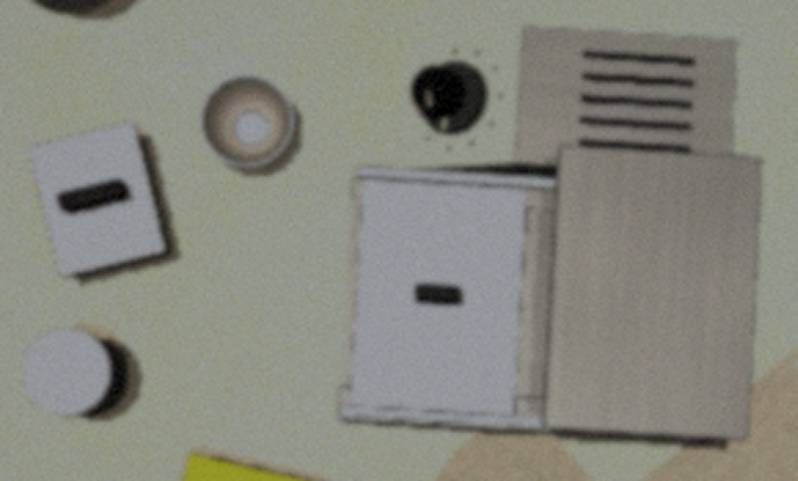

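View pics/c2.png

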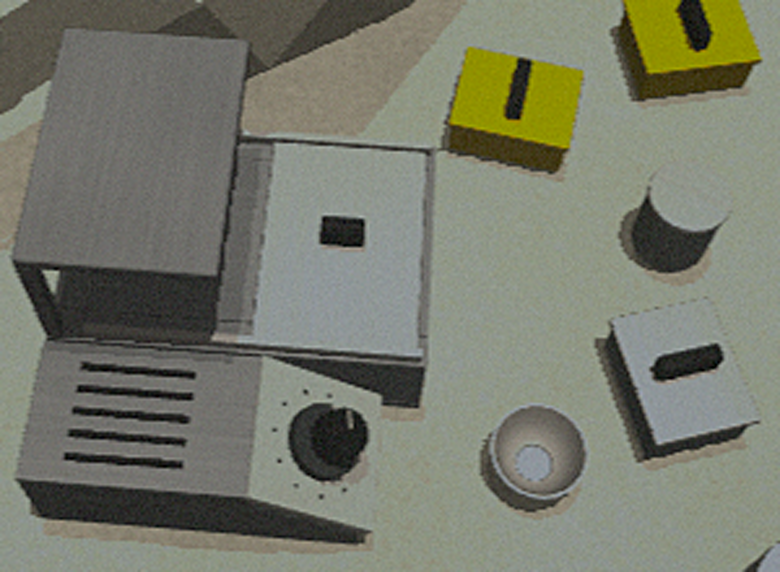

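Crop c1 confirms the steel tin: lid corners (30,148), (135,124), (165,250), (63,277), handle at (94,195). Hood corners are (563,148), (762,158), (747,438), (547,428), the grip top is at (439,294), and the inner knob top is near (436,92). c2 shows the same objects from the front. Next I fit the poses.

```bash
cat > fit.py <<'E'
from h import *
from scipy.optimize import least_squares
from scipy.spatial.transform import Rotation as Ro
T=np.load('pics/top0.npz');S=np.load('pics/scene0.npz')
def proj(c,X):
    p=X@c["R"].T+c["t"]; return p[:,:2]/p[:,2:]*[c["fx"],c["fy"]]+[c["cx"],c["cy"]]
a=lambda l:np.array(l,float)
A=lambda l:a(l)/2.75+[150,110]
B=lambda l:a(l)/2.6+[190,170]
def W(p,P): return Ro.from_euler('z',p[2]).apply(P)+[p[0],p[1],0]
H=a([[5,115,260],[170,115,260],[170,-115,260],[5,-115,260]])/1e3
n=a([-np.sin(np.radians(35)),0,np.cos(np.radians(35))])
def res(p):
    c=p[3]; k=p[4:7]
    G=a([[-.0945+c,0,.1475]]);P=a([[-.168+c,.102,.1125],[-.021+c,.102,.1125],[-.021+c,-.102,.1125],[-.168+c,-.102,.1125]])
    K=np.array([k+.014*n,k-.02*n])
    o=[(proj(T,W(p,H))-A([[563,148],[762,158],[747,438],[547,428]])),
       (proj(S,W(p,H))-B([[220,275],[14,260],[65,28],[248,42]])),
       (proj(T,W(p,G))-A([[439,294]])),
       (proj(T,W(p,P))-A([[360,180],[527,188],[517,413],[352,410]])),
       (proj(S,W(p,P))-B([[417,352],[257,335],[272,142],[425,152]])),
       (proj(T,W(p,K))-A([[436,92],[455,97]])),(proj(S,W(p,K))-B([[341,431],[328,440]]))]
    return np.concatenate([x.ravel() for x in o])
s=least_squares(res,[.6,-.05,-np.pi/2,0,-.08,.18,.12],loss='soft_l1')
print('warmer',s.x[:2].round(4),np.degrees(s.x[2]).round(2),'cover',s.x[3].round(4),'knob(w)',s.x[4:].round(4),'world',W(s.x,s.x[None,4:])[0].round(4)); print(res(s.x).round(1))
L=a([[-.0505,.063,.056],[.0505,.063,.056],[.0505,-.063,.056],[-.0505,-.063,.056]])
L=a([[-50.5,63,56],[50.5,63,56],[50.5,-63,56],[-50.5,-63,56],[0,0,84]])/1e3
f=lambda p:np.concatenate([(proj(T,W(p,L))-A([[30,148],[135,124],[165,250],[63,277],[94,195]])).ravel(),(proj(S,W(p,L))-B([[655,443],[610,320],[708,299],[759,418],[688,358]]))[[0,1,2,3]][[0,1,2,3]].ravel()])
# scene order: +y(world +x => image down)
def g(p):
    return np.concatenate([(proj(T,W(p,L))-A([[30,148],[135,124],[165,250],[63,277],[94,195]])).ravel(),(proj(S,W(p,L))-B([[759,418],[655,443],[610,320],[708,299],[688,358]])).ravel()])
t=least_squares(g,[.65,.2,-np.pi/2],loss='soft_l1'); print('tin',t.x[:2].round(4),np.degrees(t.x[2]).round(2),g(t.x).round(1))
E
python3 fit.py
```

```text
warmer [ 0.4968 -0.062 ] -92.91 cover 0.009 knob(w) [-0.0909  0.1848  0.1046] world [0.686  0.0194 0.1046]
[-3.2 -1.7 -1.6 -1.3 -0.4  0.2 -2.4 -0.  -1.3 -0.2 -2.2  0.3 -1.9 -0.7
 -0.4 -1.8 -1.1 -0.5  0.1 -0.4 -1.  -0.  -1.5  0.7 -1.6 -1.3 -0.9 -2.1
 -3.1  0.1 -0.6 -0.8 -1.  -0.9 -1.4 -0.5 -0.4  0.6 -0.1 -0.  -3.9  0. ]
tin [0.5978 0.3397] -75.56 [-1.3 -0.8 -0.8 -1.6 -0.   0.  -1.7 -0.1 -1.9 -0.7 -0.4  0.3 -1.   0.3
 -2.  -1.1 -1.  -1.6 -0.3 -1.1]
```

```bash
sed -i 's#a(l)/2.75+\[150,110\]#(a(l)+.5)/2.75+[149.5,109.5]#; s#a(l)/2.6+\[190,170\]#(a(l)+.5)/2.6+[189.5,169.5]#' fit.py
echo "np.savez('w.npz',w=s.x,t=t.x)" >> fit.py; python3 fit.py
cat > pl.py <<'E'
from h import *
from scipy.spatial.transform import Rotation as Ro
D=np.load('w.npz'); w=D['w']; tin=D['t']
def wp(P): return Ro.from_euler('z',w[2]).apply(np.array(P,float)/1e3)+[w[0],w[1],0]   # warmer mm -> world
def wi(X): return Ro.from_euler('z',-w[2]).apply(np.array(X)-[w[0],w[1],0])*1e3
def rot(yaw,lean=0,spin=0): return Ro.from_euler('xyz',[180,0,yaw],degrees=True)*Ro.from_euler('y',lean,degrees=True)*Ro.from_euler('z',spin,degrees=True)
WY=np.degrees(w[2])
def state(pr=True):
    s=r.get_state(); R=Ro.from_euler('xyz',s['eef_rot'],degrees=True)
    if pr: print('t',round(s['time_s'],2),'tcp(w)',wi(s['tcp_pos']).round(1),'world',s['tcp_pos'].round(4),'rot',s['eef_rot'].round(1),'F',s['contact_force'].round(1),'M',s['moment'].round(2),'wd',round(s['gripper_width'],4),'gf',round(s['gripper_force'],1),'j',s['joints'].round(0))
    return s['tcp_pos'],R
def plan(wps,step=.055,ang=4.3,dec=2,start=None):
    """wps: (world tcp, R, fingers[, step])"""
    p,R=start or state(); rows=[]
    for q in wps:
        P,Q,f=q[:3]; st=q[3] if len(q)>3 else step
        for _ in range(200):
            d=P-p; rv=(R.inv()*Q).as_rotvec(); n=max(np.linalg.norm(d)/st,np.degrees(np.linalg.norm(rv))/ang)
            if n<.02: break
            k=1/max(1,np.ceil(n-.05)); sl=(R.inv().apply(d*k)/.15).round(dec); dr=(rv*k/.08).round(2)
            if not sl.any() and not dr.any(): break
            rows.append({"slide":(sl+0.).tolist(),"delta_rot":(dr+0.).tolist(),"fingers":f})
            p=p+R.apply(sl*.15); R=R*Ro.from_rotvec(dr*.08)
            if k==1: break
    for i in range(0,len(rows),8): print(json.dumps(rows[i:i+8]).replace(' ',''))
    return p,R
E
python3 - <<'E'
from pl import *
lean=45; R=rot(WY,lean)
g=np.array([-94.5+w[3]*1e3-6,0,135.4]); n=np.array([np.sin(np.radians(lean)),0,-np.cos(np.radians(lean))])
tcp=g+19*n; print('tcp target w',tcp)
p0,R0=state()
plan([(np.array([.33,-.55,.42]),R0,.1),(np.array([.46,-.28,.44]),rot(WY),.1),(wp(tcp-110*n),R,-.2),(wp(tcp-40*n),R,-.2)])
E
```

```text
warmer [ 0.497 -0.062] -92.94 cover 0.0089 knob(w) [-0.0911  0.1849  0.1072] world [0.6862 0.0194 0.1072]
[-2.8 -1.5 -1.2 -1.  -0.   0.5 -2.1  0.2 -1.1  0.2 -2.   0.6 -1.6 -0.4
 -0.1 -1.4 -0.8 -0.2  0.5 -0.1 -0.7  0.2 -1.2  1.  -1.4 -1.  -0.6 -1.7
 -2.8  0.5 -0.3 -0.4 -0.7 -0.6 -1.1 -0.5 -0.1  0.6  0.2 -0.  -3.6  0. ]
tin [0.5979 0.3396] -75.61 [-0.9 -0.5 -0.5 -1.3  0.3  0.3 -1.4  0.2 -1.5 -0.4 -0.2  0.7 -0.8  0.6
 -1.7 -0.8 -0.7 -1.3 -0.1 -0.7]
tcp target w [-78.16780824   0.         121.96497116]
t 0.1 tcp(w) [ 558.7 -182.   225.7] world [ 0.2866 -0.6107  0.2257] rot [ 179.9   -0.  -154.9] F [-0.7 -1.  -0.3] M [ 0.03 -0.03  0.03] wd 0.0872 gf 0.0 j [-48.  21.   1.  -0. -70. -17.]
t 0.1 tcp(w) [ 558.7 -182.   225.7] world [ 0.2866 -0.6107  0.2257] rot [ 179.9   -0.  -154.9] F [-0.7 -1.  -0.3] M [ 0.03 -0.03  0.03] wd 0.0872 gf 0.0 j [-48.  21.   1.  -0. -70. -17.]
[{"slide":[-0.11,0.06,-0.32],"delta_rot":[0.0,0.0,0.0],"fingers":0.1},{"slide":[-0.11,0.06,-0.32],"delta_rot":[0.0,0.0,0.0],"fingers":0.1},{"slide":[-0.11,0.06,-0.33],"delta_rot":[0.0,0.0,0.0],"fingers":0.1},{"slide":[-0.1
[... 1326 characters left out ...]
{"slide":[-0.25,-0.01,0.09],"delta_rot":[0.0,0.89,0.0],"fingers":-0.2},{"slide":[-0.26,-0.02,0.08],"delta_rot":[0.0,0.89,0.0],"fingers":-0.2}]
[{"slide":[-0.26,-0.01,0.06],"delta_rot":[0.0,0.9,0.0],"fingers":-0.2},{"slide":[-0.27,-0.02,0.04],"delta_rot":[0.0,0.89,0.0],"fingers":-0.2},{"slide":[-0.27,-0.01,0.02],"delta_rot":[0.0,0.9,0.0],"fingers":-0.2},{"slide":[-0.27,-0.02,0.0],"delta_rot":[0.0,0.89,0.0],"fingers":-0.2},{"slide":[-0.27,-0.01,-0.02],"delta_rot":[0.0,0.9,0.0],"fingers":-0.2},{"slide":[-0.26,-0.02,-0.04],"delta_rot":[0.0,0.89,0.0],"fingers":-0.2},{"slide":[0.0,0.0,0.23],"delta_rot":[0.0,0.0,0.0],"fingers":-0.2},{"slide":[0.0,0.0,0.23],"delta_rot":[0.0,0.0,0.0],"fingers":-0.2}]
```

Call:
play_rows --rows '[{"slide": [-0.11, 0.06, -0.32], "delta_rot": [0, 0, 0], "fingers": 0.1}, {"slide": [-0.11, 0.06, -0.32], "delta_rot": [0, 0, 0], "fingers": 0.1}, {"slide": [-0.11, 0.06, -0.33], "delta_rot": [0, 0, 0], "fingers": 0.1}, {"slide": [-0.1, 0.07, -0.32], "delta_rot": [0, 0, 0], "fingers": 0.1}, {"slide": [-0.1, 0.08, -0.01], "delta_rot": [0, 0, -0.9], "fingers": 0.1}, {"slide": [-0.11, 0.08, -0.01], "delta_rot": [0, 0, -0.9], "fingers": 0.1}, {"slide": [-0.11, 0.07, -0.01], "delta_rot": [0, 0, -0.9], "fingers": 0.1}, {"slide": [-0.12, 0.06, -0.01], "delta_rot": [0, 0, -0.9], "fingers": 0.1}]'

```text
time_s: 1.1
tcp_pos: [0.3632, -0.4771, 0.4258]
eef_rot: [180.0, -0.0, -138.2]
contact_force: [-0.3, 0.5, -0.2]
gripper_width: 0.0483
gripper_force: 0.0
```

Call:
play_rows --rows '[{"slide": [-0.12, 0.05, -0.01], "delta_rot": [0, 0, -0.9], "fingers": 0.1}, {"slide": [-0.13, 0.04, -0.01], "delta_rot": [0, 0, -0.9], "fingers": 0.1}, {"slide": [-0.13, 0.03, -0.01], "delta_rot": [0, 0, -0.9], "fingers": 0.1}, {"slide": [-0.13, 0.02, -0.01], "delta_rot": [0, 0, -0.9], "fingers": 0.1}, {"slide": [-0.13, 0.01, -0.01], "delta_rot": [0, 0, -0.9], "fingers": 0.1}, {"slide": [-0.13, 0.01, -0.01], "delta_rot": [0, 0, -0.9], "fingers": 0.1}, {"slide": [-0.14, -0.01, -0.01], "delta_rot": [0, 0, -0.9], "fingers": 0.1}, {"slide": [-0.13, -0.01, -0.01], "delta_rot": [0, 0, -0.9], "fingers": 0.1}]'

```text
time_s: 2.1
tcp_pos: [0.4339, -0.3338, 0.4381]
eef_rot: [180.0, -0.0, -105.1]
contact_force: [0.2, -0.3, 0.1]
gripper_width: 0.0484
gripper_force: 0.0
```

Call:
play_rows --rows '[{"slide": [-0.13, -0.02, -0.01], "delta_rot": [0, 0, -0.9], "fingers": 0.1}, {"slide": [-0.13, -0.04, 0], "delta_rot": [0, 0, -0.9], "fingers": 0.1}, {"slide": [-0.13, -0.04, -0.01], "delta_rot": [0, 0, -0.91], "fingers": 0.1}, {"slide": [-0.23, -0.02, 0.15], "delta_rot": [0, 0.89, 0], "fingers": -0.2}, {"slide": [-0.24, -0.02, 0.13], "delta_rot": [0, 0.89, 0], "fingers": -0.2}, {"slide": [-0.25, -0.02, 0.11], "delta_rot": [0, 0.89, 0], "fingers": -0.2}, {"slide": [-0.25, -0.01, 0.09], "delta_rot": [0, 0.89, 0], "fingers": -0.2}, {"slide": [-0.26, -0.02, 0.08], "delta_rot": [0, 0.89, 0], "fingers": -0.2}]'

```text
time_s: 3.1
tcp_pos: [0.4817, -0.1081, 0.3312]
eef_rot: [-179.9, -20.5, -92.8]
contact_force: [0.8, 0.5, -0.7]
gripper_width: 0.0351
gripper_force: 0.0
```

```bash
cat >> pl.py <<'E'
def lt(lean,g):
    n=np.array([np.sin(np.radians(lean)),0,-np.cos(np.radians(lean))]); return np.array(g,float)+19*n,n
E
python3 - <<'E'
from pl import *
tcp,n=lt(45,[-91.6,0,135.4]); R=rot(WY,45)
plan([(wp(tcp-100*n),R,-.2),(wp(tcp-30*n),R,-.2)])
E
```

```text
t 3.1 tcp(w) [ 46.8 -12.9 331.2] world [ 0.4817 -0.1081  0.3312] rot [-179.9  -20.5  -92.8] F [ 0.8  0.5 -0.7] M [ 1.26 -0.11  0.05] wd 0.0351 gf 0.0 j [ 25.  -0. -22.  19. -79. -33.]
[{"slide":[-0.26,-0.01,0.07],"delta_rot":[-0.01,0.89,0.0],"fingers":-0.2},{"slide":[-0.26,-0.02,0.05],"delta_rot":[-0.01,0.89,0.0],"fingers":-0.2},{"slide":[-0.26,-0.01,0.03],"delta_rot":[0.0,0.89,0.01],"fingers":-0.2},{"slide":[-0.27,-0.02,0.01],"delta_rot":[-0.01,0.89,0.0],"fingers":-0.2},{"slide":[-0.27,-0.01,-0.01],"delta_rot":[0.0,0.89,0.01],"fingers":-0.2},{"slide":[-0.26,-0.02,-0.02],"delta_rot":[-0.01,0.89,0.0],"fingers":-0.2},{"slide":[0.0,0.0,0.23],"delta_rot":[0.0,0.0,0.0],"fingers":-0.2},{"slide":[0.0,0.0,0.23],"delta_rot":[0.0,0.0,0.0],"fingers":-0.2}]
```

Call:
play_rows --rows '[{"slide": [-0.26, -0.01, 0.07], "delta_rot": [0, 0.89, 0], "fingers": -0.2}, {"slide": [-0.26, -0.02, 0.05], "delta_rot": [0, 0.89, 0], "fingers": -0.2}, {"slide": [-0.26, -0.01, 0.03], "delta_rot": [0, 0.89, 0], "fingers": -0.2}, {"slide": [-0.27, -0.02, 0.01], "delta_rot": [0, 0.89, 0], "fingers": -0.2}, {"slide": [-0.27, -0.01, -0.01], "delta_rot": [0, 0.89, 0], "fingers": -0.2}, {"slide": [-0.26, -0.02, -0.02], "delta_rot": [0, 0.89, 0], "fingers": -0.2}, {"slide": [0, 0, 0.23], "delta_rot": [0, 0, 0], "fingers": -0.2}, {"slide": [0, 0, 0.2], "delta_rot": [0, 0, 0], "fingers": -0.2}]'

```text
time_s: 4.1
tcp_pos: [0.5027, 0.0402, 0.1458]
eef_rot: [179.8, -44.9, -92.6]
contact_force: [-0.4, -0.1, 0.1]
gripper_width: 0.0347
gripper_force: 0.0
```

```bash
cat > look.py <<'E'
import sys
from pl import *
n,f,u,v,W,Hh,k=sys.argv[1:8]; u,v,W,Hh=map(int,(u,v,W,Hh)); k=float(k)
c=snap(n,f'pics/{f}.png'); im=c['image'][v:v+Hh,u:u+W]
cv2.imwrite(f'pics/{f}.png',cv2.resize(cv2.convertScaleAbs(im,alpha=1.4),None,fx=k,fy=k,interpolation=cv2.INTER_CUBIC))
E
python3 look.py scene g1 190 150 220 220 2.7
python3 - <<'E'
from pl import *
tcp,n=lt(45,[-91.6,0,135.4]); R=rot(WY,45)
plan([(wp(tcp),R,-.2)],dec=3)
E
```

```text
t 4.15 tcp(w) [-99.   -1.4 143.9] world [0.5006 0.0369 0.1439] rot [179.6 -45.1 -92.6] F [-3.9 -3.8 -2.9] M [ 2.2   0.35 -0.38] wd 0.0345 gf 0.0 j [ 47.  24. -33.  28. -73. -68.]
[{"slide":[-0.006,-0.01,0.201],"delta_rot":[0.04,-0.01,0.05],"fingers":-0.2}]
```

View pics/g1.png

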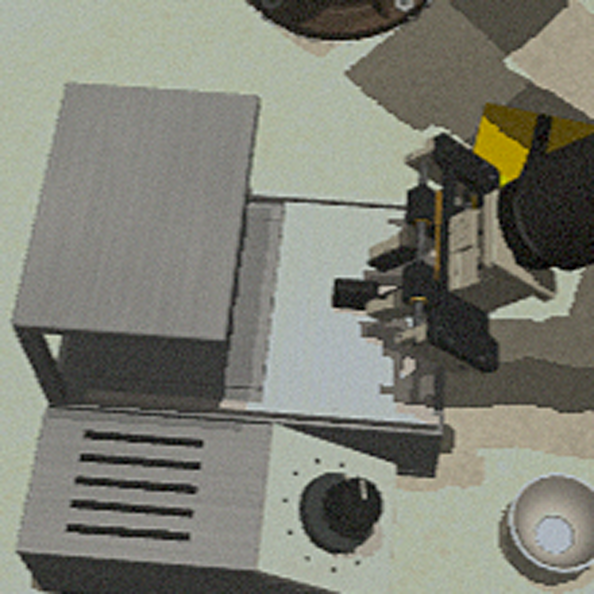

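The fin, at crop (355,293), lies between the two fingers, at about (390,250) and (375,325). I lower onto it.

Call:
play_rows --rows '[{"slide": [-0.003, -0.005, 0.1], "delta_rot": [0.02, 0, 0.03], "fingers": -0.2}, {"slide": [-0.003, -0.005, 0.1], "delta_rot": [0.02, 0, 0.02], "fingers": -0.2}, {"slide": [0, 0, 0], "delta_rot": [0, 0, 0], "fingers": -0.2}]'

```text
time_s: 4.53
tcp_pos: [0.503, 0.018, 0.125]
eef_rot: [-179.7, -44.9, -93.2]
contact_force: [-0.4, 0.0, 1.1]
gripper_width: 0.0349
gripper_force: 0.0
```

Call:
play_rows --rows '[{"slide": [0, 0, 0], "delta_rot": [0, 0, 0], "fingers": -0.6}, {"slide": [0, 0, 0], "delta_rot": [0, 0, 0], "fingers": -1}, {"slide": [0, 0, 0], "delta_rot": [0, 0, 0], "fingers": -1}]' --squeeze 6

```text
time_s: 4.9
tcp_pos: [0.5028, 0.0187, 0.1256]
eef_rot: [-179.6, -44.9, -93.3]
contact_force: [-1.5, 1.7, 1.3]
gripper_width: 0.014
gripper_force: 6.0
```

```bash
python3 -c "
from pl import *
state(); print(rot(WY,45).as_euler('xyz',degrees=True))"
```

```text
t 4.9 tcp(w) [-80.9   1.7 125.6] world [0.5028 0.0187 0.1256] rot [-179.6  -44.9  -93.3] F [-1.5  1.7  1.3] M [ 2.22  0.53 -0.64] wd 0.014 gf 6.0 j [ 45.  25. -35.  30. -70. -69.]
[180.         -45.         -92.94008782]
```

Call:
play_rows --rows '[{"slide": [0.02, 0, 0.02], "delta_rot": [0, 0, 0], "fingers": -1}, {"slide": [0.05, 0, 0.05], "delta_rot": [0, 0, 0], "fingers": -1}, {"slide": [0.06, 0, 0.06], "delta_rot": [0, 0, 0], "fingers": -1}, {"slide": [0.06, 0, 0.06], "delta_rot": [0, 0, 0], "fingers": -1}, {"slide": [0.06, 0, 0.06], "delta_rot": [0, 0, 0], "fingers": -1}, {"slide": [0.06, 0, 0.06], "delta_rot": [0, 0, 0], "fingers": -1}]' --squeeze 20

```text
time_s: 5.65
tcp_pos: [0.4988, -0.0477, 0.1256]
eef_rot: [-179.7, -44.9, -93.3]
contact_force: [-8.2, 4.5, 4.5]
gripper_width: 0.0137
gripper_force: 20.0
```

```bash
python3 -c "
from pl import *
state()"
```

```text
t 5.65 tcp(w) [-14.4   1.1 125.6] world [ 0.4988 -0.0477  0.1256] rot [-179.7  -44.9  -93.3] F [-8.2  4.5  4.5] M [ 2.11  2.19 -2.32] wd 0.0137 gf 20.0 j [ 40.  22. -41.  35. -65. -69.]
```

Call:
play_rows --rows '[{"slide": [0.03, 0.005, 0.03], "delta_rot": [0, 0, 0], "fingers": -1}, {"slide": [0.05, 0.005, 0.05], "delta_rot": [0, 0, 0], "fingers": -1}, {"slide": [0.05, 0, 0.05], "delta_rot": [0, 0, 0], "fingers": -1}, {"slide": [0.04, 0, 0.04], "delta_rot": [0, 0, 0], "fingers": -1}, {"slide": [0.03, 0, 0.03], "delta_rot": [0, 0, 0], "fingers": -1}, {"slide": [0.01, 0, 0.01], "delta_rot": [0, 0, 0], "fingers": -1}]'

```text
time_s: 6.4
tcp_pos: [0.4962, -0.0917, 0.1256]
eef_rot: [-179.6, -44.9, -93.3]
contact_force: [-3.7, 2.6, 5.8]
gripper_width: 0.0142
gripper_force: 20.0
```

```bash
python3 -c "
from pl import *
state()"
```

```text
t 6.4 tcp(w) [ 29.6   0.7 125.6] world [ 0.4962 -0.0917  0.1256] rot [-179.6  -44.9  -93.3] F [-3.7  2.6  5.8] M [ 1.81  1.13 -1.16] wd 0.0142 gf 20.0 j [ 35.  21. -44.  39. -63. -68.]
```

Call:
play_rows --rows '[{"slide": [0.02, 0, 0.02], "delta_rot": [0, 0, 0], "fingers": -1}, {"slide": [0.015, 0, 0.015], "delta_rot": [0, 0, 0], "fingers": -1}, {"slide": [0.01, 0, 0.01], "delta_rot": [0, 0, 0], "fingers": -1}, {"slide": [0.005, 0, 0.005], "delta_rot": [0, 0, 0], "fingers": -1}]'

```text
time_s: 6.9
tcp_pos: [0.4956, -0.1021, 0.1256]
eef_rot: [-179.6, -44.9, -93.3]
contact_force: [-3.8, 2.7, 7.0]
gripper_width: 0.0137
gripper_force: 20.0
```

Call:
play_rows --rows '[{"slide": [0.007, 0, 0.007], "delta_rot": [0, 0, 0], "fingers": -1}, {"slide": [0.007, 0, 0.007], "delta_rot": [0, 0, 0], "fingers": -1}]'

```text
time_s: 7.15
tcp_pos: [0.4954, -0.1051, 0.1256]
eef_rot: [-179.6, -44.9, -93.3]
contact_force: [-3.7, 2.7, 6.3]
gripper_width: 0.0143
gripper_force: 20.0
```

Call:
play_rows --rows '[{"slide": [0.007, 0, 0.007], "delta_rot": [0, 0, 0], "fingers": -1}, {"slide": [0.006, 0, 0.006], "delta_rot": [0, 0, 0], "fingers": -1}]'

```text
time_s: 7.4
tcp_pos: [0.4952, -0.1079, 0.1256]
eef_rot: [-179.6, -44.9, -93.3]
contact_force: [-4.2, 4.4, 4.8]
gripper_width: 0.0138
gripper_force: 20.0
```

Call:
play_rows --rows '[{"slide": [0.006, 0, 0.006], "delta_rot": [0, 0, 0], "fingers": -1}, {"slide": [0.006, 0, 0.006], "delta_rot": [0, 0, 0], "fingers": -1}]'

```text
time_s: 7.65
tcp_pos: [0.4956, -0.1087, 0.1256]
eef_rot: [-179.5, -44.8, -93.3]
contact_force: [-16.3, 23.6, 14.6]
gripper_width: 0.0139
gripper_force: 20.1
```

Call:
play_rows --rows '[{"slide": [-0.008, 0, -0.008], "delta_rot": [0, 0, 0], "fingers": -1}, {"slide": [0, 0, 0], "delta_rot": [0, 0, 0], "fingers": -0.2}, {"slide": [0, 0, 0], "delta_rot": [0, 0, 0], "fingers": -0.2}, {"slide": [0, 0, 0], "delta_rot": [0, 0, 0], "fingers": -0.2}]'

```text
time_s: 8.15
tcp_pos: [0.4953, -0.1086, 0.1249]
eef_rot: [-179.6, -44.9, -93.3]
contact_force: [0.1, -0.1, -0.5]
gripper_width: 0.0339
gripper_force: 0.0
```

Run:
```python
from pl import *
p,R=state()
n=R.apply([0,0,1])
ty=np.degrees(tin[2]); Rt=rot(ty); g=np.array([tin[0],tin[1],.072-.019])
p1=p-.12*n
plan([(p1,R,-.2),(np.array([.54,.16,.30]),rot(-85,25),-.1),(np.array([g[0],g[1],.20]),Rt,0),(g+[0,0,.05],Rt,0)],ang=4.4)
```

```text
t 8.15 tcp(w) [ 46.6   0.7 124.9] world [ 0.4953 -0.1086  0.1249] rot [-179.6  -44.9  -93.3] F [ 0.1 -0.1 -0.5] M [ 2.33 -0.02  0.01] wd 0.0339 gf 0.0 j [ 33.  20. -46.  41. -62. -68.]
t 8.15 tcp(w) [ 46.6   0.7 124.9] world [ 0.4953 -0.1086  0.1249] rot [-179.6  -44.9  -93.3] F [ 0.1 -0.1 -0.5] M [ 2.33 -0.02  0.01] wd 0.0339 gf 0.0 j [ 33.  20. -46.  41. -62. -68.]
[{"slide":[0.0,0.0,-0.27],"delta_rot":[0.0,0.0,0.0],"fingers":-0.2},{"slide":[0.0,0.0,-0.26],"delta_rot":[0.0,0.0,0.0],"fingers":-0.2},{"slide":[0.0,0.0,-0.27],"delta_rot":[0.0,0.0,0.0],"fingers":-0.2},{"slide":[-0.09,-0.04,-0.26],"delta_rot":[0.19,-0.87,-0.29],"fingers":-0.1},{"slide":[-0.11,-0.05,-0.25],"delta_rot":[0.19,-0.87,-0.29],"fingers":-0.1},{"slide":[-0.12,-0.05,-0.24],"delta_rot":[0.19,-0.86,-0.3],"fingers":-0.1},{"slide":[-0.14,-0.06,-0.24],"delta_rot":[0.19,-0.87,-0.29],"fingers":-0.1},{"slide":[-0.16,-0.08,-0.22],"delta_rot":[0.19,-0.86,-0.3],"fingers":-0.1}]
[{"slide":[-0.19,-0.07,0.02],"delta_rot":[0.06,-0.78,-0.29],"fingers":0},{"slide":[-0.19,-0.07,0.03],"delta_rot":[0.06,-0.78,-0.29],"fingers":0},{"slide":[-0.18,-0.08,0.04],"delta_rot":[0.07,-0.78,-0.29],"fingers":0},{"slide":[-0.18,-0.08,0.05],"delta_rot":[0.06,-0.78,-0.29],"fingers":0},{"slide":[-0.17,-0.09,0.06],"delta_rot":[0.07,-0.77,-0.29],"fingers":0},{"slide":[-0.17,-0.09,0.07],"delta_rot":[0.06,-0.78,-0.28],"fingers":0},{"slide":[-0.16,-0.09,0.09],"delta_rot":[0.07,-0.77,-0.29],"fingers":0},{"slide":[0.0,0.0,0.32],"delta_rot":[0.0,0.0,0.0],"fingers":0}]
[{"slide":[0.0,0.0,0.32],"delta_rot":[0.0,0.0,0.0],"fingers":0}]
```

Call:
play_rows --rows '[{"slide": [0, 0, -0.27], "delta_rot": [0, 0, 0], "fingers": -0.2}, {"slide": [0, 0, -0.26], "delta_rot": [0, 0, 0], "fingers": -0.2}, {"slide": [0, 0, -0.27], "delta_rot": [0, 0, 0], "fingers": -0.2}, {"slide": [-0.09, -0.04, -0.26], "delta_rot": [0.19, -0.87, -0.29], "fingers": -0.1}, {"slide": [-0.11, -0.05, -0.25], "delta_rot": [0.19, -0.87, -0.29], "fingers": -0.1}, {"slide": [-0.12, -0.05, -0.24], "delta_rot": [0.19, -0.86, -0.3], "fingers": -0.1}, {"slide": [-0.14, -0.06, -0.24], "delta_rot": [0.19, -0.87, -0.29], "fingers": -0.1}, {"slide": [-0.16, -0.08, -0.22], "delta_rot": [0.19, -0.86, -0.3], "fingers": -0.1}]'

```text
time_s: 9.15
tcp_pos: [0.5407, 0.1619, 0.3004]
eef_rot: [-180.0, -24.9, -84.9]
contact_force: [0.9, -0.2, 0.0]
gripper_width: 0.0393
gripper_force: 0.0
```

Call:
play_rows --rows '[{"slide": [-0.19, -0.07, 0.02], "delta_rot": [0.06, -0.78, -0.29], "fingers": 0}, {"slide": [-0.19, -0.07, 0.03], "delta_rot": [0.06, -0.78, -0.29], "fingers": 0}, {"slide": [-0.18, -0.08, 0.04], "delta_rot": [0.07, -0.78, -0.29], "fingers": 0}, {"slide": [-0.18, -0.08, 0.05], "delta_rot": [0.06, -0.78, -0.29], "fingers": 0}, {"slide": [-0.17, -0.09, 0.06], "delta_rot": [0.07, -0.77, -0.29], "fingers": 0}, {"slide": [-0.17, -0.09, 0.07], "delta_rot": [0.06, -0.78, -0.28], "fingers": 0}, {"slide": [-0.16, -0.09, 0.09], "delta_rot": [0.07, -0.77, -0.29], "fingers": 0}, {"slide": [0, 0, 0.32], "delta_rot": [0, 0, 0], "fingers": 0}]'

```text
time_s: 10.15
tcp_pos: [0.6004, 0.3422, 0.1535]
eef_rot: [-179.7, 0.2, -75.6]
contact_force: [-0.5, -0.2, -0.7]
gripper_width: 0.0439
gripper_force: 0.0
```

```bash
python3 look.py top t1 130 90 290 200 2.7
python3 - <<'E'
from pl import *
ty=np.degrees(tin[2]); Rt=rot(ty); g=np.array([tin[0],tin[1],.072-.019])
plan([(g+[0,0,.05],Rt,0),(g,Rt,0,.03)],dec=3)
E
```

```text
t 10.2 tcp(w) [-405.6   78.1  144. ] world [0.5958 0.339  0.144 ] rot [ 1.796e+02 -1.000e-01 -7.570e+01] F [-3.5 -2.1 -8.5] M [-0.39  0.83 -0.02] wd 0.0441 gf 0.0 j [ 46.  25.  -4.  -0. -62. -31.]
[{"slide":[0.0,-0.016,0.273],"delta_rot":[0.08,-0.02,-0.02],"fingers":0},{"slide":[0.0,0.0,0.167],"delta_rot":[0.0,0.0,0.0],"fingers":0},{"slide":[0.0,0.0,0.167],"delta_rot":[0.0,0.0,0.0],"fingers":0}]
```

View pics/t1.png

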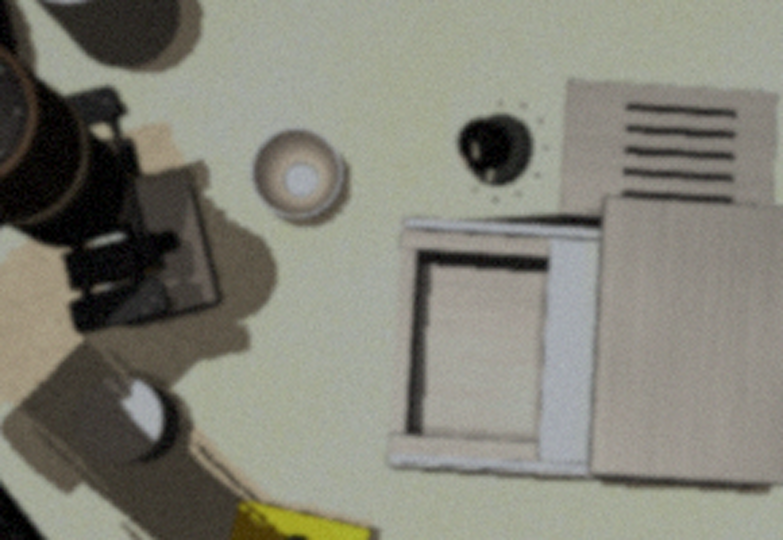

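The cover is fully back and the chamber is open, at crop (485,345). The gripper is above the tin's handle, at crop (160,245).

Call:
play_rows --rows '[{"slide": [0, -0.005, 0.25], "delta_rot": [0.03, 0, 0], "fingers": 0}, {"slide": [0, -0.005, 0.15], "delta_rot": [0.02, 0, 0], "fingers": 0}, {"slide": [0, 0, 0.1], "delta_rot": [0, 0, 0], "fingers": 0}, {"slide": [0, 0, 0], "delta_rot": [0, 0, 0], "fingers": 0}]'

```text
time_s: 10.7
tcp_pos: [0.5992, 0.3403, 0.076]
eef_rot: [-179.9, -0.1, -75.6]
contact_force: [-0.9, 0.2, -0.0]
gripper_width: 0.0438
gripper_force: 0.0
```

Run:
```python
from pl import *
ty=np.degrees(tin[2]); Rt=rot(ty); g=np.array([tin[0],tin[1],.072-.019])
plan([(g,Rt,0,.03)],dec=3)
```

```text
t 10.7 tcp(w) [-407.    81.5   76. ] world [0.5992 0.3403 0.076 ] rot [-1.799e+02 -1.000e-01 -7.560e+01] F [-0.9  0.2 -0. ] M [-0.03  0.11  0.01] wd 0.0438 gf 0.0 j [ 46.  28.  -8.   0. -54. -32.]
[{"slide":[0.002,0.01,0.153],"delta_rot":[-0.03,-0.02,0.0],"fingers":0}]
```

Call:
play_rows --rows '[{"slide": [0.002, 0.008, 0.06], "delta_rot": [-0.03, 0, 0], "fingers": 0}, {"slide": [0, 0, 0.04], "delta_rot": [0, 0, 0], "fingers": 0}, {"slide": [0, 0, 0], "delta_rot": [0, 0, 0], "fingers": -0.5}, {"slide": [0, 0, 0], "delta_rot": [0, 0, 0], "fingers": -1}, {"slide": [0, 0, 0], "delta_rot": [0, 0, 0], "fingers": -1}, {"slide": [0, 0, 0], "delta_rot": [0, 0, 0], "fingers": -1}]' --squeeze 30

```text
time_s: 11.45
tcp_pos: [0.5989, 0.3404, 0.0622]
eef_rot: [-179.8, -0.0, -75.6]
contact_force: [0.4, 0.1, 1.2]
gripper_width: 0.016
gripper_force: 30.0
```

Run:
```python
from pl import *
p,R=state()
d=wi(p)-0
plan([(p+[0,0,.1],R,-1,.03),(np.array([.585,.25,.29]),rot(-82),-1,.045),(wp([-95,0,290]),rot(WY),-1,.045),(wp([-95,0,200]),rot(WY),-1,.03)])
```

```text
t 11.45 tcp(w) [-407.1   81.2   62.2] world [0.5989 0.3404 0.0622] rot [-179.8   -0.   -75.6] F [0.4 0.1 1.2] M [ 0.14  0.03 -0.05] wd 0.016 gf 30.0 j [ 46.  29.  -9.   0. -52. -31.]
t 11.45 tcp(w) [-407.1   81.2   62.2] world [0.5989 0.3404 0.0622] rot [-179.8   -0.   -75.6] F [0.4 0.1 1.2] M [ 0.14  0.03 -0.05] wd 0.016 gf 30.0 j [ 46.  29.  -9.   0. -52. -31.]
[{"slide":[0.0,0.0,-0.17],"delta_rot":[0.0,0.0,0.0],"fingers":-1},{"slide":[0.0,0.0,-0.17],"delta_rot":[0.0,0.0,0.0],"fingers":-1},{"slide":[0.0,0.0,-0.16],"delta_rot":[0.0,0.0,0.0],"fingers":-1},{"slide":[0.0,0.0,-0.17],"delta_rot":[0.0,0.0,0.0],"fingers":-1},{"slide":[0.14,0.06,-0.21],"delta_rot":[-0.01,0.0,0.35],"fingers":-1},{"slide":[0.14,0.05,-0.21],"delta_rot":[-0.01,0.0,0.35],"fingers":-1},{"slide":[0.14,0.05,-0.21],"delta_rot":[-0.01,0.0,0.35],"fingers":-1},{"slide":[0.15,0.05,-0.22],"delta_rot":[0.0,0.0,0.35],"fingers":-1}]
[{"slide":[0.23,0.13,0.0],"delta_rot":[0.0,0.0,0.4],"fingers":-1},{"slide":[0.23,0.12,0.0],"delta_rot":[0.0,0.0,0.4],"fingers":-1},{"slide":[0.23,0.11,0.0],"delta_rot":[0.0,0.0,0.4],"fingers":-1},{"slide":[0.24,0.1,0.0],"delta_rot":[0.0,0.0,0.4],"fingers":-1},{"slide":[0.24,0.09,0.0],"delta_rot":[0.0,0.0,0.39],"fingers":-1},{"slide":[0.24,0.09,0.0],"delta_rot":[0.0,0.0,0.4],"fingers":-1},{"slide":[0.0,0.0,0.2],"delta_rot":[0.0,0.0,0.0],"fingers":-1},{"slide":[0.0,0.0,0.2],"delta_rot":[0.0,0.0,0.0],"fingers":-1}]
[{"slide":[0.0,0.0,0.2],"delta_rot":[0.0,0.0,0.0],"fingers":-1}]
```

Call:
play_rows --rows '[{"slide": [0, 0, -0.1], "delta_rot": [0, 0, 0], "fingers": -1}, {"slide": [0, 0, -0.2], "delta_rot": [0, 0, 0], "fingers": -1}, {"slide": [0, 0, -0.2], "delta_rot": [0, 0, 0], "fingers": -1}, {"slide": [0, 0, -0.17], "delta_rot": [0, 0, 0], "fingers": -1}, {"slide": [0.14, 0.06, -0.21], "delta_rot": [-0.01, 0, 0.35], "fingers": -1}, {"slide": [0.14, 0.05, -0.21], "delta_rot": [-0.01, 0, 0.35], "fingers": -1}, {"slide": [0.14, 0.05, -0.21], "delta_rot": [-0.01, 0, 0.35], "fingers": -1}, {"slide": [0.15, 0.05, -0.22], "delta_rot": [0, 0, 0.35], "fingers": -1}]'

```text
time_s: 12.45
tcp_pos: [0.5845, 0.249, 0.2912]
eef_rot: [179.9, -0.0, -82.1]
contact_force: [0.7, 0.5, -3.0]
gripper_width: 0.0155
gripper_force: 30.0
```

Call:
play_rows --rows '[{"slide": [0.23, 0.13, 0], "delta_rot": [0, 0, 0.4], "fingers": -1}, {"slide": [0.23, 0.12, 0], "delta_rot": [0, 0, 0.4], "fingers": -1}, {"slide": [0.23, 0.11, 0], "delta_rot": [0, 0, 0.4], "fingers": -1}, {"slide": [0.24, 0.1, 0], "delta_rot": [0, 0, 0.4], "fingers": -1}, {"slide": [0.24, 0.09, 0], "delta_rot": [0, 0, 0.4], "fingers": -1}, {"slide": [0.2, 0.09, 0], "delta_rot": [0, 0, 0.4], "fingers": -1}, {"slide": [0.04, 0, 0.15], "delta_rot": [0, 0, 0], "fingers": -1}, {"slide": [0, 0, 0.15], "delta_rot": [0, 0, 0], "fingers": -1}]'

```text
time_s: 13.45
tcp_pos: [0.5012, 0.032, 0.2454]
eef_rot: [-180.0, 0.0, -93.1]
contact_force: [0.4, -0.5, -4.2]
gripper_width: 0.0158
gripper_force: 30.0
```

```bash
python3 look.py top t2 130 90 290 200 2.7
python3 - <<'E'
from pl import *
plan([(wp([-95,0,165]),rot(WY),-1,.03)],dec=3)
E
```

```text
t 13.5 tcp(w) [-94.   -2.2 242. ] world [0.4996 0.032  0.242 ] rot [179.8  -0.  -93.1] F [-2.   0.6 -6.4] M [ 0.03  0.75 -0.02] wd 0.016 gf 30.0 j [ 26.   3. -19.  -0. -68. -29.]
[{"slide":[-0.002,-0.006,0.171],"delta_rot":[0.02,0.0,-0.01],"fingers":-1},{"slide":[-0.002,-0.005,0.171],"delta_rot":[0.02,0.0,-0.01],"fingers":-1},{"slide":[-0.003,-0.005,0.171],"delta_rot":[0.01,-0.01,-0.01],"fingers":-1}]
```

View pics/t2.png

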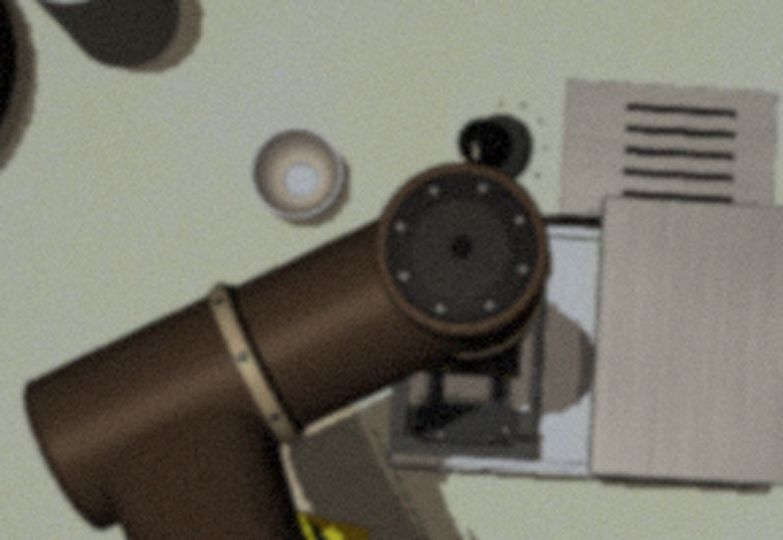

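Call:
play_rows --rows '[{"slide": [-0.003, -0.004, 0.17], "delta_rot": [0.02, 0, 0], "fingers": -1}, {"slide": [-0.002, -0.004, 0.17], "delta_rot": [0.02, 0, 0], "fingers": -1}, {"slide": [0, 0, 0.17], "delta_rot": [0, 0, 0], "fingers": -1}, {"slide": [0, 0, 0], "delta_rot": [0, 0, 0], "fingers": -1}, {"slide": [0, 0, 0], "delta_rot": [0, 0, 0], "fingers": -1}]'

```text
time_s: 14.12
tcp_pos: [0.5038, 0.0336, 0.1699]
eef_rot: [-179.8, -0.0, -93.0]
contact_force: [0.1, -0.6, -4.0]
gripper_width: 0.016
gripper_force: 30.0
```

Run:
```python
from pl import *
plan([(wp([-95,0,76]),rot(WY),-1,.025)],dec=3)
```

```text
t 14.12 tcp(w) [-95.8   1.9 169.9] world [0.5038 0.0336 0.1699] rot [-179.8   -0.   -93. ] F [ 0.1 -0.6 -4. ] M [-0.01  0.07  0.  ] wd 0.016 gf 30.0 j [ 26.   7. -25.   0. -57. -29.]
[{"slide":[0.001,0.004,0.156],"delta_rot":[-0.01,0.0,0.0],"fingers":-1},{"slide":[0.001,0.004,0.157],"delta_rot":[-0.01,0.0,0.0],"fingers":-1},{"slide":[0.002,0.003,0.156],"delta_rot":[-0.02,0.0,0.0],"fingers":-1},{"slide":[0.001,0.004,0.157],"delta_rot":[-0.01,0.0,-0.01],"fingers":-1}]
```

Call:
play_rows --rows '[{"slide": [0, 0.004, 0.1], "delta_rot": [0, 0, 0], "fingers": -1}, {"slide": [0, 0.004, 0.15], "delta_rot": [0, 0, 0], "fingers": -1}, {"slide": [0, 0, 0.15], "delta_rot": [0, 0, 0], "fingers": -1}, {"slide": [0, 0, 0.1], "delta_rot": [0, 0, 0], "fingers": -1}, {"slide": [0, 0, 0.04], "delta_rot": [0, 0, 0], "fingers": -1}, {"slide": [0, 0, 0.02], "delta_rot": [0, 0, 0], "fingers": -1}]'

```text
time_s: 14.88
tcp_pos: [0.5025, 0.0335, 0.0845]
eef_rot: [-179.8, -0.0, -93.0]
contact_force: [0.3, 0.2, -3.4]
gripper_width: 0.0158
gripper_force: 30.0
```

Call:
play_rows --rows '[{"slide": [0, 0, 0.02], "delta_rot": [0, 0, 0], "fingers": -1}, {"slide": [0, 0, 0.02], "delta_rot": [0, 0, 0], "fingers": -1}, {"slide": [0, 0, 0], "delta_rot": [0, 0, 0], "fingers": -1}]'

```text
time_s: 15.25
tcp_pos: [0.5021, 0.0334, 0.0784]
eef_rot: [-179.8, -0.0, -93.0]
contact_force: [0.1, 0.4, -3.5]
gripper_width: 0.0158
gripper_force: 30.0
```

Expected touchdown is around 0.074.

Call:
play_rows --rows '[{"slide": [0, 0, 0.01], "delta_rot": [0, 0, 0], "fingers": -1}, {"slide": [0, 0, 0.01], "delta_rot": [0, 0, 0], "fingers": -1}, {"slide": [0, 0, 0.006], "delta_rot": [0, 0, 0], "fingers": -1}, {"slide": [0, 0, 0], "delta_rot": [0, 0, 0], "fingers": -1}]'

```text
time_s: 15.75
tcp_pos: [0.5021, 0.0334, 0.0744]
eef_rot: [-179.8, -0.0, -93.0]
contact_force: [-0.8, -0.7, -3.1]
gripper_width: 0.0161
gripper_force: 30.0
```

Call:
play_rows --rows '[{"slide": [0, 0, 0.005], "delta_rot": [0, 0, 0], "fingers": -1}, {"slide": [0, 0, 0], "delta_rot": [0, 0, 0], "fingers": -1}]'

```text
time_s: 16.0
tcp_pos: [0.5024, 0.0334, 0.0741]
eef_rot: [-179.8, -0.0, -93.0]
contact_force: [-0.7, 0.4, 2.0]
gripper_width: 0.0158
gripper_force: 30.0
```

Call:
play_rows --rows '[{"slide": [0, 0, 0], "delta_rot": [0, 0, 0], "fingers": -0.5}, {"slide": [0, 0, 0], "delta_rot": [0, 0, 0], "fingers": -0.2}, {"slide": [0, 0, 0], "delta_rot": [0, 0, 0], "fingers": -0.2}, {"slide": [0, 0, -0.1], "delta_rot": [0, 0, 0], "fingers": -0.2}, {"slide": [0, 0, -0.3], "delta_rot": [0, 0, 0], "fingers": -0.2}, {"slide": [0, 0, -0.3], "delta_rot": [0, 0, 0], "fingers": -0.2}, {"slide": [0, 0, -0.3], "delta_rot": [0, 0, 0], "fingers": -0.2}]'

```text
time_s: 16.88
tcp_pos: [0.5016, 0.0334, 0.2265]
eef_rot: [-179.8, -0.0, -93.0]
contact_force: [0.9, 0.8, -0.7]
gripper_width: 0.0351
gripper_force: 0.0
```

Run:
```python
from pl import *
R=rot(WY-.3,45); n=wp([np.sin(np.pi/4)*1e3,0,0])-wp([0,0,0]); n[2]=-np.cos(np.pi/4)
f=np.array([.4953,-.1086,.1250])
plan([(wp([-100,.7,215]),rot(WY-.3,22),-.2),(f-.12*n,R,-.2),(f-.05*n,R,-.2)],ang=4.4)
```

```text
t 16.88 tcp(w) [-9.550e+01 -2.000e-01  2.265e+02] world [0.5016 0.0334 0.2265] rot [-179.8   -0.   -93. ] F [ 0.9  0.8 -0.7] M [ 0.1  -0.05 -0.01] wd 0.0351 gf 0.0 j [ 26.   4. -21.   0. -65. -29.]
[{"slide":[-0.01,0.0,0.02],"delta_rot":[-0.01,0.96,0.01],"fingers":-0.2},{"slide":[-0.01,0.0,0.01],"delta_rot":[-0.01,0.96,0.01],"fingers":-0.2},{"slide":[-0.01,0.0,0.01],"delta_rot":[-0.01,0.96,0.01],"fingers":-0.2},{"slide":[-0.01,0.0,0.02],"delta_rot":[-0.01,0.96,0.01],"fingers":-0.2},{"slide":[0.0,-0.01,0.01],"delta_rot":[-0.02,0.96,0.0],"fingers":-0.2},{"slide":[0.06,0.0,0.03],"delta_rot":[0.0,0.84,0.0],"fingers":-0.2},{"slide":[0.06,0.0,0.04],"delta_rot":[0.0,0.84,0.0],"fingers":-0.2},{"slide":[0.06,0.0,0.04],"delta_rot":[0.0,0.83,0.0],"fingers":-0.2}]
[{"slide":[0.05,0.0,0.04],"delta_rot":[0.0,0.84,0.0],"fingers":-0.2},{"slide":[0.05,0.0,0.05],"delta_rot":[0.0,0.83,0.0],"fingers":-0.2},{"slide":[0.05,0.0,0.05],"delta_rot":[0.0,0.84,0.0],"fingers":-0.2},{"slide":[0.0,0.0,0.23],"delta_rot":[0.0,0.0,0.0],"fingers":-0.2},{"slide":[0.0,0.0,0.23],"delta_rot":[0.0,0.0,0.0],"fingers":-0.2}]
```

Call:
play_rows --rows '[{"slide": [-0.01, 0, 0.02], "delta_rot": [-0.01, 0.96, 0], "fingers": -0.2}, {"slide": [-0.01, 0, 0.01], "delta_rot": [-0.01, 0.96, 0.01], "fingers": -0.2}, {"slide": [-0.01, 0, 0.01], "delta_rot": [-0.01, 0.96, 0.01], "fingers": -0.2}, {"slide": [-0.01, 0, 0.02], "delta_rot": [-0.01, 0.96, 0.01], "fingers": -0.2}, {"slide": [0, -0.01, 0.01], "delta_rot": [-0.02, 0.96, 0], "fingers": -0.2}, {"slide": [0.06, 0, 0.03], "delta_rot": [0, 0.84, 0], "fingers": -0.2}, {"slide": [0.06, 0, 0.04], "delta_rot": [0, 0.84, 0], "fingers": -0.2}, {"slide": [0.06, 0, 0.04], "delta_rot": [0, 0.83, 0], "fingers": -0.2}]'

```text
time_s: 17.88
tcp_pos: [0.502, 0.0062, 0.2109]
eef_rot: [-180.0, -33.6, -93.2]
contact_force: [0.1, 0.3, 0.1]
gripper_width: 0.0353
gripper_force: 0.0
```

Call:
play_rows --rows '[{"slide": [0.05, 0, 0.04], "delta_rot": [0, 0.84, 0], "fingers": -0.2}, {"slide": [0.05, 0, 0.05], "delta_rot": [0, 0.83, 0], "fingers": -0.2}, {"slide": [0.05, 0, 0.05], "delta_rot": [0, 0.84, 0], "fingers": -0.2}, {"slide": [0, 0, 0.15], "delta_rot": [0, 0, 0], "fingers": -0.2}, {"slide": [0, 0, 0.1], "delta_rot": [0, 0, 0], "fingers": -0.2}, {"slide": [0, 0, 0], "delta_rot": [0, 0, 0], "fingers": -0.2}]'

```text
time_s: 18.62
tcp_pos: [0.4979, -0.0518, 0.18]
eef_rot: [179.8, -45.1, -93.1]
contact_force: [0.1, -0.2, 0.4]
gripper_width: 0.0349
gripper_force: 0.0
```

```bash
python3 look.py scene s2 190 150 220 220 2.7
python3 - <<'E'
from pl import *
R=rot(WY-.3,45)
f=np.array([.4953,-.1086,.1250])
plan([(f,R,-.2,.03)],dec=3)
E
```

```text
t 18.68 tcp(w) [-11.    1.  180.5] world [ 0.4985 -0.0511  0.1805] rot [179.9 -45.1 -93.1] F [-0.7  0.2  0.5] M [ 2.4  -0.08  0.04] wd 0.0349 gf 0.0 j [ 40.  18. -38.  33. -72. -64.]
[{"slide":[0.003,0.0,0.178],"delta_rot":[0.0,-0.01,0.0],"fingers":-0.2},{"slide":[0.003,0.0,0.177],"delta_rot":[0.01,0.0,0.01],"fingers":-0.2},{"slide":[0.003,0.0,0.178],"delta_rot":[0.0,-0.01,0.0],"fingers":-0.2}]
```

View pics/s2.png

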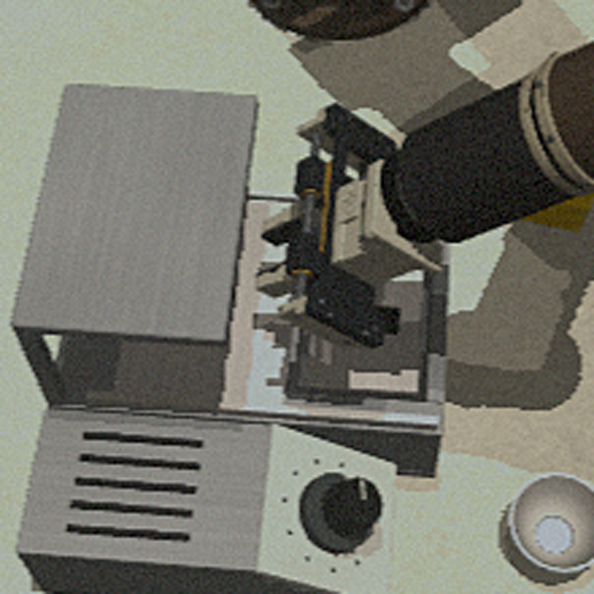

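The tin sits low and level in the chamber, with its lid at crop (370,340). The hood corners are where they were in g1, so the warmer hasn't moved.

Call:
play_rows --rows '[{"slide": [0.003, 0, 0.18], "delta_rot": [0, 0, 0], "fingers": -0.2}, {"slide": [0.003, 0, 0.18], "delta_rot": [0, 0, 0], "fingers": -0.2}, {"slide": [0.003, 0, 0.12], "delta_rot": [0, 0, 0], "fingers": -0.2}, {"slide": [0, 0, 0.05], "delta_rot": [0, 0, 0], "fingers": -0.2}, {"slide": [0, 0, 0], "delta_rot": [0, 0, 0], "fingers": -0.2}]'

```text
time_s: 19.3
tcp_pos: [0.4956, -0.1077, 0.1254]
eef_rot: [179.9, -45.0, -93.2]
contact_force: [-0.1, -0.4, 1.0]
gripper_width: 0.035
gripper_force: 0.0
```

Call:
play_rows --rows '[{"slide": [0, 0, 0], "delta_rot": [0, 0, 0], "fingers": -0.6}, {"slide": [0, 0, 0], "delta_rot": [0, 0, 0], "fingers": -1}, {"slide": [0, 0, 0], "delta_rot": [0, 0, 0], "fingers": -1}, {"slide": [0, 0, 0], "delta_rot": [0, 0, 0], "fingers": -1}]' --squeeze 8

```text
time_s: 19.8
tcp_pos: [0.4955, -0.1075, 0.1253]
eef_rot: [179.9, -45.0, -93.1]
contact_force: [-1.8, 4.1, 2.7]
gripper_width: 0.0139
gripper_force: 8.0
```

```bash
python3 -c "
from pl import *
state()"
```

```text
t 19.8 tcp(w) [ 45.5   0.9 125.3] world [ 0.4955 -0.1075  0.1253] rot [179.9 -45.  -93.1] F [-1.8  4.1  2.7] M [ 2.39  0.44 -0.56] wd 0.0139 gf 8.0 j [ 33.  20. -45.  40. -62. -68.]
```

Call:
play_rows --rows '[{"slide": [-0.02, 0, -0.02], "delta_rot": [0, 0, 0], "fingers": -1}, {"slide": [-0.05, 0, -0.05], "delta_rot": [0, 0, 0], "fingers": -1}, {"slide": [-0.06, 0, -0.06], "delta_rot": [0, 0, 0], "fingers": -1}, {"slide": [-0.06, 0, -0.06], "delta_rot": [0, 0, 0], "fingers": -1}, {"slide": [-0.06, 0, -0.06], "delta_rot": [0, 0, 0], "fingers": -1}, {"slide": [-0.06, 0, -0.06], "delta_rot": [0, 0, 0], "fingers": -1}]' --squeeze 20

```text
time_s: 20.55
tcp_pos: [0.4992, -0.0419, 0.1253]
eef_rot: [179.9, -45.1, -93.1]
contact_force: [3.8, -4.0, 2.0]
gripper_width: 0.0138
gripper_force: 20.0
```

```bash
python3 -c "
from pl import *
state()"
```

```text
t 20.55 tcp(w) [-20.2   1.2 125.3] world [ 0.4992 -0.0419  0.1253] rot [179.9 -45.1 -93.1] F [ 3.8 -4.   2. ] M [ 1.05 -1.2   1.1 ] wd 0.0138 gf 20.0 j [ 40.  22. -40.  34. -66. -68.]
```

Shut should come at tcp x = 45.5 − 135 ≈ −89.5, about 69 mm to go.

Call:
play_rows --rows '[{"slide": [-0.06, -0.002, -0.06], "delta_rot": [0, 0, 0], "fingers": -1}, {"slide": [-0.06, -0.002, -0.06], "delta_rot": [0, 0, 0], "fingers": -1}, {"slide": [-0.06, -0.002, -0.06], "delta_rot": [0, 0, 0], "fingers": -1}, {"slide": [-0.05, 0, -0.05], "delta_rot": [0, 0, 0], "fingers": -1}, {"slide": [-0.03, 0, -0.03], "delta_rot": [0, 0, 0], "fingers": -1}, {"slide": [-0.02, 0, -0.02], "delta_rot": [0, 0, 0], "fingers": -1}, {"slide": [-0.01, 0, -0.01], "delta_rot": [0, 0, 0], "fingers": -1}]'

```text
time_s: 21.42
tcp_pos: [0.5027, 0.0192, 0.1253]
eef_rot: [179.8, -45.1, -93.1]
contact_force: [-1.3, -3.0, 5.3]
gripper_width: 0.0139
gripper_force: 20.0
```

```bash
python3 -c "
from pl import *
state()"
```

```text
t 21.43 tcp(w) [-81.5   1.6 125.3] world [0.5027 0.0192 0.1253] rot [179.8 -45.1 -93.1] F [-1.3 -3.   5.3] M [ 0.19  0.29 -0.31] wd 0.0139 gf 20.0 j [ 45.  25. -35.  30. -70. -69.]
```

Call:
play_rows --rows '[{"slide": [-0.008, 0, -0.008], "delta_rot": [0, 0, 0], "fingers": -1}, {"slide": [-0.007, 0, -0.007], "delta_rot": [0, 0, 0], "fingers": -1}, {"slide": [-0.006, 0, -0.006], "delta_rot": [0, 0, 0], "fingers": -1}]'

```text
time_s: 21.8
tcp_pos: [0.503, 0.0235, 0.1253]
eef_rot: [179.8, -45.1, -93.1]
contact_force: [-0.7, -3.4, 6.8]
gripper_width: 0.0137
gripper_force: 20.0
```

Call:
play_rows --rows '[{"slide": [-0.005, 0, -0.005], "delta_rot": [0, 0, 0], "fingers": -1}, {"slide": [-0.004, 0, -0.004], "delta_rot": [0, 0, 0], "fingers": -1}]'

```text
time_s: 22.05
tcp_pos: [0.5031, 0.0254, 0.1253]
eef_rot: [179.8, -45.1, -93.1]
contact_force: [-1.2, -2.8, 5.8]
gripper_width: 0.0138
gripper_force: 20.0
```

Call:
play_rows --rows '[{"slide": [-0.004, 0, -0.004], "delta_rot": [0, 0, 0], "fingers": -1}, {"slide": [-0.001, 0, -0.001], "delta_rot": [0, 0, 0], "fingers": -1}]'

```text
time_s: 22.3
tcp_pos: [0.5031, 0.0265, 0.1253]
eef_rot: [179.8, -45.1, -93.1]
contact_force: [-1.6, -2.8, 5.7]
gripper_width: 0.0142
gripper_force: 20.0
```

Call:
play_rows --rows '[{"slide": [-0.004, 0, -0.004], "delta_rot": [0, 0, 0], "fingers": -1}, {"slide": [-0.003, 0, -0.003], "delta_rot": [0, 0, 0], "fingers": -1}]'

```text
time_s: 22.55
tcp_pos: [0.5031, 0.0271, 0.1253]
eef_rot: [179.8, -45.2, -93.1]
contact_force: [4.8, -12.5, 2.3]
gripper_width: 0.0138
gripper_force: 20.0
```

Call:
play_rows --rows '[{"slide": [0, 0, 0], "delta_rot": [0, 0, 0], "fingers": -0.5}, {"slide": [0, 0, 0], "delta_rot": [0, 0, 0], "fingers": -0.2}, {"slide": [0, 0, 0], "delta_rot": [0, 0, 0], "fingers": -0.2}, {"slide": [0, 0, -0.1], "delta_rot": [0, 0, 0], "fingers": -0.2}, {"slide": [0, 0, -0.25], "delta_rot": [0, 0, 0], "fingers": 0.3}, {"slide": [0, 0, -0.25], "delta_rot": [0, 0, 0], "fingers": 0.5}]'

```text
time_s: 23.3
tcp_pos: [0.5074, 0.0931, 0.1899]
eef_rot: [179.9, -45.0, -93.1]
contact_force: [0.5, -0.1, -0.2]
gripper_width: 0.0497
gripper_force: 0.0
```

Run:
```python
from pl import *
from fit import proj,T,S,n
state()
# read current images too
k=w[4:7]; k=np.array(k)
a=np.linspace(0,2*np.pi,60); e1=np.array([np.cos(np.radians(35)),0,np.sin(np.radians(35))]); e2=np.array([0,1.,0])
tiles=[]
for c,u,v in((T,285,125),(S,292,310)):
    im=cv2.resize(c['image'][v:v+36,u:u+50],None,fx=8,fy=8,interpolation=cv2.INTER_CUBIC); im=cv2.convertScaleAbs((255*(im/255.)**.5))
    ov=im.copy()
    for h,rad,col in((.014,.02,(0,0,255)),(-.02,.033,(0,255,0))):
        P=k+h*n+rad*(np.cos(a)[:,None]*e1+np.sin(a)[:,None]*e2)
        q=(proj(c,wp(P*1e3))-[u,v]+.5)*8-.5; cv2.polylines(ov,[q.round().astype(int)],True,col,1)
    tiles.append(np.hstack([im,ov]))
cv2.imwrite('pics/k.png',np.vstack(tiles))
```

```text
warmer [ 0.497 -0.062] -92.94 cover 0.0089 knob(w) [-0.0911  0.1849  0.1072] world [0.6862 0.0194 0.1072]
[-2.8 -1.5 -1.2 -1.  -0.   0.5 -2.1  0.2 -1.1  0.2 -2.   0.6 -1.6 -0.4
 -0.1 -1.4 -0.8 -0.2  0.5 -0.1 -0.7  0.2 -1.2  1.  -1.4 -1.  -0.6 -1.7
 -2.8  0.5 -0.3 -0.4 -0.7 -0.6 -1.1 -0.5 -0.1  0.6  0.2 -0.  -3.6  0. ]
tin [0.5979 0.3396] -75.61 [-0.9 -0.5 -0.5 -1.3  0.3  0.3 -1.4  0.2 -1.5 -0.4 -0.2  0.7 -0.8  0.6
 -1.7 -0.8 -0.7 -1.3 -0.1 -0.7]
t 23.3 tcp(w) [-155.4    2.5  189.9] world [0.5074 0.0931 0.1899] rot [179.9 -45.  -93.1] F [ 0.5 -0.1 -0.2] M [ 2.43 -0.11  0.09] wd 0.0497 gf 0.0 j [ 50.  24. -25.  25. -81. -66.]
```

View pics/k.png

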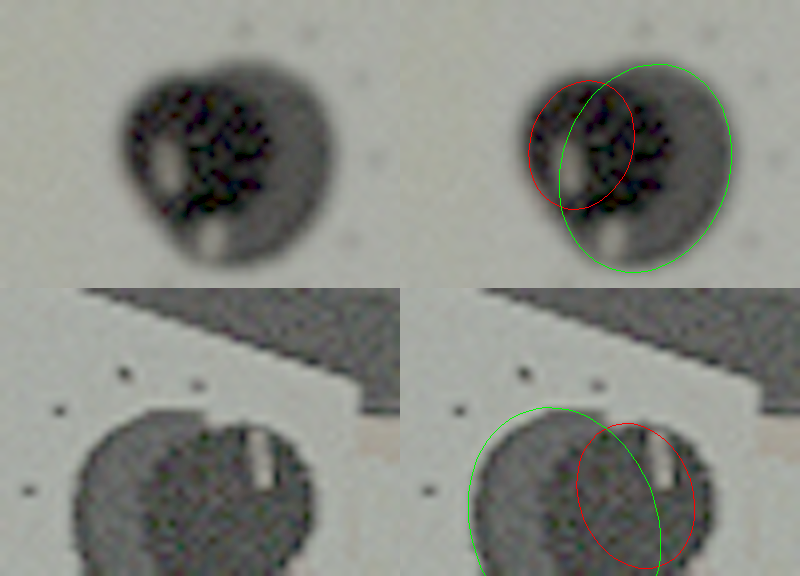

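Top tile: inner knob at (180,146), ring right edge at 333. Scene tile: knob right edge at 313, ring left edge at 75. The ring matches the fit, and the knob needs a shift of about 3 mm toward the front. Next is the approach to the knob.

```bash
python3 - <<'E' | grep -v '^ \|warmer\|tin'
from pl import *
y=-93.2; R=rot(y,35,-40); n=np.array([-np.sin(np.radians(35)),0,np.cos(np.radians(35))])
k=np.array([-94.5,186.,107.2]); tcp=k+(8-19)*n; print(tcp)
plan([(wp([-175,60,240]),rot(y,42,-12),.36),(wp(tcp+75*n),R,.36),(wp(tcp+40*n),R,.36)],ang=4.4)
E
```

```text
[-88.1906592  186.          98.18932751]
t 23.3 tcp(w) [-155.4    2.5  189.9] world [0.5074 0.0931 0.1899] rot [179.9 -45.  -93.1] F [ 0.5 -0.1 -0.2] M [ 2.43 -0.11  0.09] wd 0.0497 gf 0.0 j [ 50.  24. -25.  25. -81. -66.]
[{"slide":[0.05,-0.13,-0.11],"delta_rot":[0.03,-0.22,-0.87],"fingers":0.36},{"slide":[0.05,-0.12,-0.11],"delta_rot":[0.02,-0.22,-0.87],"fingers":0.36},{"slide":[0.06,-0.12,-0.11],"delta_rot":[0.03,-0.21,-0.86],"fingers":0.36},{"slide":[0.01,-0.12,0.08],"delta_rot":[0.1,-0.2,-0.87],"fingers":0.36},{"slide":[0.01,-0.12,0.09],"delta_rot":[0.1,-0.2,-0.87],"fingers":0.36},{"slide":[0.02,-0.12,0.09],"delta_rot":[0.09,-0.2,-0.87],"fingers":0.36},{"slide":[0.04,-0.12,0.08],"delta_rot":[0.1,-0.2,-0.87],"fingers":0.36},{"slide":[0.04,-0.11,0.09],"delta_rot":[0.09,-0.2,-0.87],"fingers":0.36}]
[{"slide":[0.05,-0.11,0.08],"delta_rot":[0.1,-0.2,-0.88],"fingers":0.36},{"slide":[0.07,-0.1,0.09],"delta_rot":[0.09,-0.19,-0.87],"fingers":0.36},{"slide":[0.0,0.0,0.23],"delta_rot":[0.0,0.0,0.0],"fingers":0.36}]
```

Call:
play_rows --rows '[{"slide": [0.05, -0.13, -0.11], "delta_rot": [0.03, -0.22, -0.87], "fingers": 0.36}, {"slide": [0.05, -0.12, -0.11], "delta_rot": [0.02, -0.22, -0.87], "fingers": 0.36}, {"slide": [0.06, -0.12, -0.11], "delta_rot": [0.03, -0.21, -0.86], "fingers": 0.36}, {"slide": [0.01, -0.12, 0.08], "delta_rot": [0.1, -0.2, -0.87], "fingers": 0.36}, {"slide": [0.01, -0.12, 0.09], "delta_rot": [0.1, -0.2, -0.87], "fingers": 0.36}, {"slide": [0.02, -0.12, 0.09], "delta_rot": [0.09, -0.2, -0.87], "fingers": 0.36}, {"slide": [0.04, -0.12, 0.08], "delta_rot": [0.1, -0.2, -0.87], "fingers": 0.36}, {"slide": [0.04, -0.11, 0.09], "delta_rot": [0.09, -0.2, -0.87], "fingers": 0.36}]'

```text
time_s: 24.3
tcp_pos: [0.6546, 0.0732, 0.1809]
eef_rot: [158.5, -30.8, -55.0]
contact_force: [0.2, 0.5, -1.1]
gripper_width: 0.0595
gripper_force: 0.0
```

Call:
play_rows --rows '[{"slide": [0.05, -0.11, 0.08], "delta_rot": [0.1, -0.2, -0.88], "fingers": 0.36}, {"slide": [0.07, -0.1, 0.09], "delta_rot": [0.09, -0.19, -0.87], "fingers": 0.36}, {"slide": [0, 0, 0], "delta_rot": [0, 0, 0], "fingers": 0.36}, {"slide": [0, 0, 0], "delta_rot": [0, 0, 0], "fingers": 0.36}]'

```text
time_s: 24.8
tcp_pos: [0.6893, 0.0581, 0.159]
eef_rot: [155.8, -26.1, -47.6]
contact_force: [0.4, 0.8, 0.1]
gripper_width: 0.0599
gripper_force: 0.0
```

```bash
python3 - <<'E' | grep -v '^ \|warmer\|tin'
from pl import *
y=-93.2; R=rot(y,35,-40); n=np.array([-np.sin(np.radians(35)),0,np.cos(np.radians(35))])
k=np.array([-94.5,186.,107.2]); tcp=k+(8-19)*n
plan([(wp(tcp+30*n),R,.36,.03),(wp(tcp),R,.36,.02)],ang=4.4,dec=3)
E
```

```text
t 24.8 tcp(w) [-129.8  185.9  159. ] world [0.6893 0.0581 0.159 ] rot [155.8 -26.1 -47.6] F [0.4 0.8 0.1] M [ 1.83  0.   -0.01] wd 0.0599 gf 0.0 j [ 34.  33.  -8.  28. -74. -12.]
[{"slide":[-0.002,-0.002,0.145],"delta_rot":[0.0,0.0,-0.01],"fingers":0.36},{"slide":[-0.001,-0.002,0.146],"delta_rot":[0.01,-0.01,-0.01],"fingers":0.36},{"slide":[0.0,0.0,0.1],"delta_rot":[0.0,0.0,0.0],"fingers":0.36},{"slide":[0.0,-0.001,0.1],"delta_rot":[0.0,0.0,0.0],"fingers":0.36}]
```

Call:
play_rows --rows '[{"slide": [-0.002, -0.002, 0.14], "delta_rot": [0, 0, 0], "fingers": 0.36}, {"slide": [0, -0.002, 0.14], "delta_rot": [0, 0, 0], "fingers": 0.36}, {"slide": [0, 0, 0.1], "delta_rot": [0, 0, 0], "fingers": 0.36}, {"slide": [0, 0, 0.05], "delta_rot": [0, 0, 0], "fingers": 0.36}, {"slide": [0, 0, 0], "delta_rot": [0, 0, 0], "fingers": 0.36}]'

```text
time_s: 25.42
tcp_pos: [0.6876, 0.021, 0.1054]
eef_rot: [155.7, -26.1, -47.5]
contact_force: [-0.3, 0.9, 0.5]
gripper_width: 0.0596
gripper_force: 0.0
```

```bash
python3 look.py scene k2 250 250 160 130 4.5; python3 - <<'E' | grep '^t \|^\['
from pl import *
y=-93.2; R=rot(y,35,-40); n=np.array([-np.sin(np.radians(35)),0,np.cos(np.radians(35))])
k=np.array([-94.5,186.,107.2]); tcp=k+(8-19)*n
plan([(wp(tcp),R,.36,.03)],ang=4.4,dec=3)
E
```

```text
t 25.48 tcp(w) [-93.  186.4 105.8] world [0.6879 0.0213 0.1058] rot [155.8 -26.1 -47.5] F [-0.2  0.2  0.3] M [ 1.83  0.03 -0.03] wd 0.0594 gf 0.0 j [ 32.  34. -14.  31. -67. -14.]
[{"slide":[-0.004,0.0,0.06],"delta_rot":[0.0,-0.01,-0.01],"fingers":0.36}]
```

View pics/k2.png

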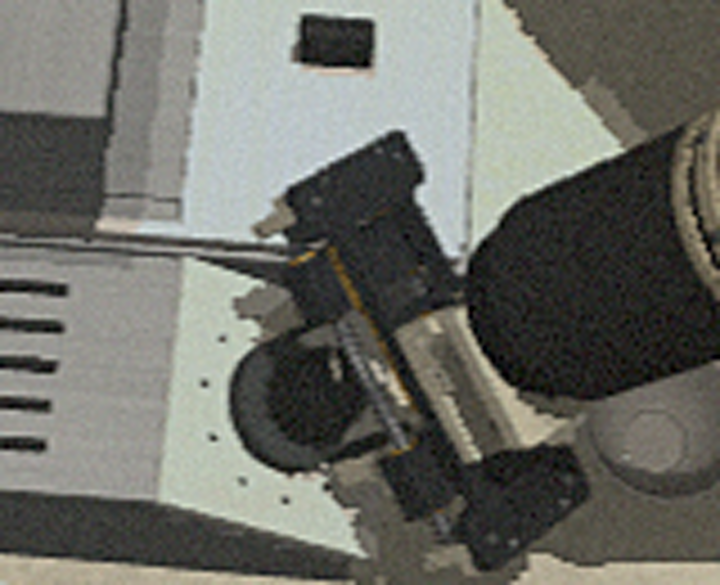

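The knob, at crop (315,395), lies between the fingers. The cover is shut, with its fin at (337,40). I go in another 8 mm and close lightly.

Call:
play_rows --rows '[{"slide": [-0.003, 0, 0.035], "delta_rot": [0, 0, 0], "fingers": 0.36}, {"slide": [0, 0, 0.02], "delta_rot": [0, 0, 0], "fingers": 0.36}, {"slide": [0, 0, 0], "delta_rot": [0, 0, 0], "fingers": 0}, {"slide": [0, 0, 0], "delta_rot": [0, 0, 0], "fingers": -0.5}, {"slide": [0, 0, 0], "delta_rot": [0, 0, 0], "fingers": -0.5}, {"slide": [0, 0, 0], "delta_rot": [0, 0, 0], "fingers": -0.5}]' --squeeze 4

```text
time_s: 26.22
tcp_pos: [0.6873, 0.0168, 0.0984]
eef_rot: [155.8, -26.1, -47.5]
contact_force: [1.0, -0.2, -0.6]
gripper_width: 0.04
gripper_force: 4.0
```

Run:
```python
from pl import *
p,R=state(); s=r.get_state(); print('tool F',R.inv().apply(s['contact_force']).round(1),'tool M',R.inv().apply(s['moment']).round(2))
```

```text
t 26.23 tcp(w) [-88.5 186.   98.4] world [0.6873 0.0168 0.0984] rot [155.8 -26.1 -47.5] F [ 1.  -0.2 -0.6] M [ 1.99 -0.26  0.2 ] wd 0.04 gf 4.0 j [ 31.  35. -15.  31. -66. -14.]
tool F [ 0.5 -1.   0.5] tool M [ 1.47 -1.38 -0.08]
```

Call:
play_rows --rows '[{"slide": [0, 0, 0], "delta_rot": [0, 0, 0.4], "fingers": -0.5}, {"slide": [0, 0, 0], "delta_rot": [0, 0, 0.8], "fingers": -0.5}, {"slide": [0, 0, 0], "delta_rot": [0, 0, 0.8], "fingers": -0.5}, {"slide": [0, 0, 0], "delta_rot": [0, 0, 0.8], "fingers": -0.5}, {"slide": [0, 0, 0], "delta_rot": [0, 0, 0.8], "fingers": -0.5}, {"slide": [0, 0, 0], "delta_rot": [0, 0, 0.8], "fingers": -0.5}, {"slide": [0, 0, 0], "delta_rot": [0, 0, 0.8], "fingers": -0.5}, {"slide": [0, 0, 0], "delta_rot": [0, 0, 0.8], "fingers": -0.5}]' --squeeze 8

```text
time_s: 27.22
tcp_pos: [0.6877, 0.0169, 0.0983]
eef_rot: [171.6, -34.1, -78.3]
contact_force: [2.9, -0.2, -2.1]
gripper_width: 0.0399
gripper_force: 8.0
```

```bash
cat > f.py <<'E'
from pl import *
p,R=state(); s=r.get_state(); print('tool F',R.inv().apply(s['contact_force']).round(1),'tool M',R.inv().apply(s['moment']).round(3))
E
python3 f.py
```

```text
t 27.23 tcp(w) [-88.6 186.4  98.3] world [0.6877 0.0169 0.0983] rot [171.6 -34.1 -78.3] F [ 2.9 -0.2 -2.1] M [ 2.2  -0.96  0.73] wd 0.0399 gf 8.0 j [ 31.  35. -15.  31. -66. -42.]
tool F [-0.5 -3.1  1.7] tool M [ 1.553 -1.969 -0.114]
```

Call:
play_rows --rows '[{"slide": [0, 0, 0], "delta_rot": [0, 0, 0.8], "fingers": -0.5}, {"slide": [0, 0, 0], "delta_rot": [0, 0, 0.8], "fingers": -0.5}, {"slide": [0, 0, 0], "delta_rot": [0, 0, 0.8], "fingers": -0.5}, {"slide": [0, 0, 0], "delta_rot": [0, 0, 0.8], "fingers": -0.5}, {"slide": [0, 0, 0], "delta_rot": [0, 0, 0.7], "fingers": -0.5}, {"slide": [0, 0, 0], "delta_rot": [0, 0, 0.5], "fingers": -0.5}, {"slide": [0, 0, 0], "delta_rot": [0, 0, 0.5], "fingers": -0.5}]'

```text
time_s: 28.1
tcp_pos: [0.688, 0.017, 0.0983]
eef_rot: [-172.9, -34.4, -105.5]
contact_force: [5.0, -0.7, -2.7]
gripper_width: 0.04
gripper_force: 8.0
```

```bash
python3 f.py
```

```text
t 28.1 tcp(w) [-88.7 186.8  98.3] world [0.688  0.017  0.0983] rot [-172.9  -34.4 -105.5] F [ 5.  -0.7 -2.7] M [ 2.13 -1.41  1.05] wd 0.04 gf 8.0 j [ 31.  35. -15.  31. -66. -64.]
tool F [-2.1 -4.8  2.4] tool M [ 1.244 -2.463 -0.112]
```

Call:
play_rows --rows '[{"slide": [0, 0, 0], "delta_rot": [0, 0, 0.5], "fingers": -0.5}, {"slide": [0, 0, 0], "delta_rot": [0, 0, 0.5], "fingers": -0.5}, {"slide": [0, 0, 0], "delta_rot": [0, 0, 0.5], "fingers": -0.5}]'

```text
time_s: 28.48
tcp_pos: [0.6881, 0.0169, 0.0983]
eef_rot: [-168.3, -33.2, -113.7]
contact_force: [6.0, -1.7, -2.7]
gripper_width: 0.0398
gripper_force: 8.0
```

```bash
python3 f.py
```

```text
t 28.48 tcp(w) [-88.6 186.8  98.3] world [0.6881 0.0169 0.0983] rot [-168.3  -33.2 -113.7] F [ 6.  -1.7 -2.7] M [ 2.06 -1.64  1.2 ] wd 0.0398 gf 8.0 j [ 31.  35. -15.  31. -66. -71.]
tool F [-2.2 -5.7  3. ] tool M [ 1.225 -2.621 -0.11 ]
```

Call:
play_rows --rows '[{"slide": [0, 0, 0], "delta_rot": [0, 0, 0.5], "fingers": -0.5}, {"slide": [0, 0, 0], "delta_rot": [0, 0, 0.5], "fingers": -0.5}, {"slide": [0, 0, 0], "delta_rot": [0, 0, 0.5], "fingers": -0.5}]'

```text
time_s: 28.85
tcp_pos: [0.6882, 0.0169, 0.0984]
eef_rot: [-164.1, -31.6, -121.6]
contact_force: [5.5, -2.0, -3.0]
gripper_width: 0.04
gripper_force: 8.0
```

```bash
python3 f.py
```

```text
t 28.85 tcp(w) [-88.6 186.9  98.4] world [0.6882 0.0169 0.0984] rot [-164.1  -31.6 -121.6] F [ 5.5 -2.  -3. ] M [ 1.94 -1.79  1.28] wd 0.04 gf 8.0 j [ 31.  35. -15.  31. -66. -78.]
tool F [-2.5 -5.   3.4] tool M [ 1.099 -2.711 -0.081]
```

Call:
play_rows --rows '[{"slide": [0, 0, 0], "delta_rot": [0, 0, 0.5], "fingers": -0.5}, {"slide": [0, 0, 0], "delta_rot": [0, 0, 0.5], "fingers": -0.5}, {"slide": [0, 0, 0], "delta_rot": [0, 0, 0.4], "fingers": -0.5}]'

```text
time_s: 29.22
tcp_pos: [0.6883, 0.0168, 0.0984]
eef_rot: [-160.5, -29.6, -128.7]
contact_force: [6.1, -2.1, -2.2]
gripper_width: 0.0399
gripper_force: 8.0
```

```bash
python3 f.py
```

```text
t 29.23 tcp(w) [-88.6 187.   98.4] world [0.6883 0.0168 0.0984] rot [-160.5  -29.6 -128.7] F [ 6.1 -2.1 -2.2] M [ 1.88 -1.91  1.35] wd 0.0399 gf 8.0 j [ 31.  35. -15.  31. -66. -84.]
tool F [-3.  -5.4  2.8] tool M [ 0.94  -2.851 -0.074]
```

Call:
play_rows --rows '[{"slide": [0, 0, 0], "delta_rot": [0, 0, 0.5], "fingers": -0.5}, {"slide": [0, 0, 0], "delta_rot": [0, 0, 0.5], "fingers": -0.5}]'

```text
time_s: 29.48
tcp_pos: [0.6885, 0.017, 0.0985]
eef_rot: [-158.1, -28.0, -133.6]
contact_force: [6.3, -1.4, -1.9]
gripper_width: 0.04
gripper_force: 8.0
```

```bash
python3 f.py
```

```text
t 29.48 tcp(w) [-88.8 187.2  98.5] world [0.6885 0.017  0.0985] rot [-158.1  -28.  -133.6] F [ 6.3 -1.4 -1.9] M [ 2.04 -1.88  1.58] wd 0.04 gf 8.0 j [ 31.  35. -15.  31. -66. -89.]
tool F [-3.8 -5.1  2.1] tool M [ 0.702 -3.097 -0.282]
```

Call:
play_rows --rows '[{"slide": [0, 0, 0], "delta_rot": [0, 0, 0.5], "fingers": -0.5}, {"slide": [0, 0, 0], "delta_rot": [0, 0, 0.5], "fingers": -0.5}]'

```text
time_s: 29.72
tcp_pos: [0.6886, 0.0171, 0.0987]
eef_rot: [-155.9, -26.2, -138.3]
contact_force: [7.4, -0.6, -1.0]
gripper_width: 0.0399
gripper_force: 8.0
```

```bash
python3 f.py
```

```text
t 29.73 tcp(w) [-88.9 187.3  98.7] world [0.6886 0.0171 0.0987] rot [-155.9  -26.2 -138.3] F [ 7.4 -0.6 -1. ] M [ 1.9  -1.72  1.52] wd 0.0399 gf 8.0 j [ 31.  35. -15.  31. -66. -93.]
tool F [-5.  -5.5  0.9] tool M [ 0.426 -2.933 -0.31 ]
```

The torque stepped from 0.08 to 0.3 Nm and levelled off, which is the stop. I let go and back off along the axis.

Call:
play_rows --rows '[{"slide": [0, 0, 0], "delta_rot": [0, 0, 0], "fingers": 0}, {"slide": [0, 0, 0], "delta_rot": [0, 0, 0], "fingers": 0.36}, {"slide": [0, 0, 0], "delta_rot": [0, 0, 0], "fingers": 0.36}, {"slide": [0, 0, -0.1], "delta_rot": [0, 0, 0], "fingers": 0.36}, {"slide": [0, 0, -0.3], "delta_rot": [0, 0, 0], "fingers": 0.36}, {"slide": [0, 0, -0.35], "delta_rot": [0, 0, 0], "fingers": 0.36}, {"slide": [0, 0, -0.35], "delta_rot": [0, 0, 0], "fingers": 0.36}, {"slide": [0, 0, -0.2], "delta_rot": [0, 0, 0], "fingers": 0.36}]'

```text
time_s: 30.72
tcp_pos: [0.6939, 0.1309, 0.2617]
eef_rot: [-156.0, -26.2, -138.1]
contact_force: [1.6, 0.5, -0.3]
gripper_width: 0.0593
gripper_force: 0.0
```

Run:
```python
from pl import *
c=snap('scene','pics/end.png'); S=np.load('pics/scene0.npz')
a=c['image'][310:350,292:345];b=S['image'][310:350,292:345]
cv2.imwrite('pics/fin.png',np.vstack([np.hstack([cv2.resize(c['image'][160:390,190:420],None,fx=1.6,fy=1.6),cv2.resize(S['image'][160:390,190:420],None,fx=1.6,fy=1.6)]),
 np.hstack([cv2.resize((255*(x/255.)**.6).astype(np.uint8),(368,230),interpolation=cv2.INTER_CUBIC) for x in (a,b)])]))
```

```text
(no output)
```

Picture budget is used, so I check the rest numerically.

Run:
```python
from pl import *
c=np.load('pics/end.npz'); S=np.load('pics/scene0.npz'); T=np.load('pics/top0.npz')
t=snap('top','pics/endt.png')
g=lambda i:cv2.cvtColor(i,cv2.COLOR_BGR2GRAY)
def m(A,B,u,v,W,H,n):
    tp=g(A)[v:v+H,u:u+W]; s=g(B)[v-12:v+H+12,u-12:u+W+12]; q=cv2.matchTemplate(s,tp,cv2.TM_CCOEFF_NORMED); _,mx,_,l=cv2.minMaxLoc(q); print(n,'shift',l[0]-12,l[1]-12,round(mx,2))
m(S['image'],c['image'],195,300,95,70,'console scene'); m(S['image'],c['image'],200,175,60,60,'hood scene')
m(T['image'],t['image'],345,115,85,60,'console top'); m(T['image'],t['image'],306,151,10,9,'heat mark top')
m(T['image'],t['image'],225,140,35,32,'bowl top'); m(T['image'],t['image'],160,230,35,35,'canister top')
m(T['image'],t['image'],300,210,20,14,'cover grip top'); m(S['image'],c['image'],312,252,20,14,'cover grip scene')
for n,i in(('before',T['image']),('after',t['image'])): print(n); print(g(i)[134:160:1,298:330:2])
```

```text
console scene shift 0 0 0.97
hood scene shift 12 10 0.13
console top shift 0 0 0.98
heat mark top shift 0 0 0.99
bowl top shift 0 0 0.34
canister top shift 1 -2 0.46
cover grip top shift -3 0 0.98
cover grip scene shift 3 0 0.95
before
[[113 117 105  76  51  47  39  30  24  29  31  46  75 104 113 110]
 [114 110  90  46  21  14  18  13  22  25  26  31  47  87 110 108]
 [113 103  63  20  11   2   6   8  12  22  27  29  32  69 107 109]
 [115  89  39  14   8   1   2   7  10  14  27  21  21  45  97 112]
 [110  75  20   5   9   5   1   9   1   8  20  25  22  34  87 114]
 [112  61   3   5   2   9   0   6   3   8  16  24  32  27  80 110]
 [106  47   7   9  11   1   1   5   4   5  14  26  23  27  69 108]
 [103  37   5   5  11   1   8   1   0   2  15  24  25  24  57 109]
 [ 98  34   1  19  17  10  13   2   8   5   0  24  28  22  51 107]
 [ 99  34  13  30  36   4   3   6   5   8   9  20  25  22  48 105]
 [104  39   6  32  45   7   8   7   0   0   7  25  27  23  48 104]
 [101  49   6  36  51   9   8   7   2   5  11  25  26  22  48 107]
 [107  59   9  33  56  17   8   1   7   6  17  24  22  24  5
[... 1927 characters left out ...]
   6  23  27  26  26  83 123]
 [125 121  81  21   4   0   6   1   7  14  24  26  26  33  99 124]
 [128 126  96  34  12   1  13  15  16  20  31  30  28  49 110 127]
 [126 130 108  59  20  14  28  35  20  29  33  27  24  63 116 126]
 [130 125 117  83  32  21  48  61  32  31  32  25  30  89 119 121]
 [128 127 126 102  50  26  58  71  32  33  28  23  51 106 124 109]
 [128 123 128 121  75  35  67  68  32  26  24  33  85 118 124 108]
 [126 126 127 128 102  55  69  61  28  25  27  57 105 126 131 122]
 [126 126 129 126 115  84  71  58  33  34  60  91 123 128 129 127]
 [129 126 126 125 121 109 100  71  62  69  98 114 125 124 129 125]
 [126 128 129 121 113 123 117 104 104 109 119 127 125 126 125 127]]
```

```bash
python3 -c "
from plant import r
print(r.close_job())"
```

```text
the job is handed in; nothing more can be done
None
```

I handed the job in at about 31 s: the tin is in the chamber, the cover is shut to its stop, and the timer is turned clockwise to its stop. Image comparison shows no shift of the warmer or the heat ring; I couldn't re-check the bowl and canister because the arm blocked the view.

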